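# Fill a customer's gift tray with tumbled stones

### The job

First turn the tally counter's reset knob fully back to its zero stop; then, with the scoop, move every tumbled stone out of the wooden bin into the gift tray where it stands (no fingers on stones that are in the bin; a stone spilt on the counter may be picked up by hand). Once all the stones are in, slide the filled tray along the counter, without lifting it, wholly onto the round collection mat, centred, and leave the scoop lying level on the middle of its resting board. Leave the candle and the brass bell where they are.

Things in the scene. Friction and masses are not known exactly. Their poses are not given: they have to be found in the camera images.
- tally (a joint): reset knob of the tally counter, a black bar-grip knob on the green box: angle in rad, 0 at the zero stop (white mark of the bar at the red mark of the box), up to 2.8. It grows clockwise seen from above, so turn it counter-clockwise to bring it home, where it meets a hard stop. Friction 0.03 N m; it stays where it is left
- tally_grip (a point): point on the knob's vertical axis at the height to grip, 67 mm above the work surface. Its x axis runs along the grip bar and turns with it. The bar is 42 mm long, 14 mm thick, 32 mm tall, its top 7 mm above this point; grip it across its 14 mm. It stands on a 44 mm disc on the green box (80 x 100 x 30 mm, fixed)
- bin: fixed wooden trough with the stones. Origin: on the work surface. Floor top at z = 4 mm, 100 mm wide (y -50 to 50), flat from x = -50 to x = 100. Both ends slope up: at -x by 40 degrees (rim x = -102, z = 45), at +x by 50 degrees (rim x = 148, z = 59). Slide a scoop in down the -x slope and push along +x: stones ride up the +x slope. Side walls 5 mm thick, 45 mm high
- rest: the scoop's resting board, a fixed dark slab 190 (x) x 110 (y) x 6 mm. Origin: centre of its underside
- scoop: steel scoop, 0.2 kg, starts level on its board. Origin: centre of the underside of its flat pan; x points to the open lip, z up. Pan 80 (x) x 84 (y) mm, floor 2.5 mm, side walls 30 and back wall 40 mm high, 3 mm thick, front open. The dark wooden handle, a bar 14 mm thick and 40 mm wide (y), rises behind the back wall, leaning back 15 degrees towards -x; its end is 123 mm above the underside
- scoop_grip (a point): grip point on the handle, at x = -67, y = 0, z = 89 mm in the scoop's frame, 34 mm along the handle from its end; axes as the scoop's. The handle runs along (-0.259, 0, 0.966) in the scoop's frame; close the fingers across its 14 mm, along (0.966, 0, 0.259)
- scoop_lip (a point): middle of the pan's front lower edge, at x = 40, y = 0, z = 0 mm in the scoop's frame
- tray: loose square gift tray of brown card with a blue lining, 130 x 130 mm outside, 40 mm high, walls and floor 5 mm, 0.2 to 0.45 kg. Origin: centre of its underside. It slides on the counter under a few newtons
- mat: round plum-coloured collection mat with a grey edge, 234 mm across, flush with the counter (1 mm, nothing catches on it), fixed. Origin: its centre
- candle: bystander: white candle jar with a lid, 64 mm across, 90 mm tall. Origin: centre of its underside
- bell: bystander: brass hand bell standing on its mouth, 60 mm across, 92 mm tall. Origin: centre of its underside
- stone1: polished tumbled stone, violet: egg-shaped, 29 mm long (x) and 24 mm thick, 24 g, slippery (friction about 0.3). Origin: its centre. Starts on the bin's floor in the 100 mm next to the slope; may be absent
- stone2: polished tumbled stone, pink: egg-shaped, 29 mm long (x) and 24 mm thick, 24 g, slippery (friction about 0.3). Origin: its centre. Starts on the bin's floor in the 100 mm next to the slope; may be absent
- stone3: polished tumbled stone, green: egg-shaped, 29 mm long (x) and 24 mm thick, 24 g, slippery (friction about 0.3). Origin: its centre. Starts on the bin's floor in the 100 mm next to the slope; may be absent
- stone4: polished tumbled stone, amber: egg-shaped, 29 mm long (x) and 24 mm thick, 24 g, slippery (friction about 0.3). Origin: its centre. Starts on the bin's floor in the 100 mm next to the slope; may be absent
- stone5: polished tumbled stone, blue: egg-shaped, 29 mm long (x) and 24 mm thick, 24 g, slippery (friction about 0.3). Origin: its centre. Starts on the bin's floor in the 100 mm next to the slope; may be absent
- stone6: polished tumbled stone, red: egg-shaped, 29 mm long (x) and 24 mm thick, 24 g, slippery (friction about 0.3). Origin: its centre. Starts on the bin's floor in the 100 mm next to the slope; may be absent
- stone7: polished tumbled stone, white: egg-shaped, 29 mm long (x) and 24 mm thick, 24 g, slippery (friction about 0.3). Origin: its centre. Starts on the bin's floor in the 100 mm next to the slope; may be absent
- stone8: polished tumbled stone, black: egg-shaped, 29 mm long (x) and 24 mm thick, 24 g, slippery (friction about 0.3). Origin: its centre. Starts on the bin's floor in the 100 mm next to the slope; may be absent

How it is judged (in metres and radians):
On the way, in this order (a step that is already met when the one before it is completed fails the run):
1. the tally knob is back at its zero stop (value of joint tally below 0.09 rad), for 0.2 s.
2. a load of stones is raised in the scoop (((x of stone1 in the frame of scoop between -0.045 and 0.045 m and y of stone1 in the frame of scoop between -0.045 and 0.045 m and z of stone1 in the frame of scoop between 0 and 0.06 m and height (world z) of scoop above 0.06 m) or (x of stone2 in the frame of scoop between -0.045 and 0.045 m and y of stone2 in the frame of scoop between -0.045 and 0.045 m and z of stone2 in the frame of scoop between 0 and 0.06 m and height (world z) of scoop above 0.06 m) or (x of stone3 in the frame of scoop between -0.045 and 0.045 m and y of stone3 in the frame of scoop between -0.045 and 0.045 m and z of stone3 in the frame of scoop between 0 and 0.06 m and height (world z) of scoop above 0.06 m) or (x of stone4 in the frame of scoop between -0.045 and 0.045 m and y of stone4 in the frame of scoop between -0.045 and 0.045 m and z of stone4 in the frame of scoop between 0 and 0.06 m and height (world z) of scoop above 0.06 m) or (x of stone5 in the frame of scoop between -0.045 and 0.045 m and y of stone5 in the frame of scoop between -0.045 and 0.045 m and z of stone5 in the frame of scoop between 0 and 0.06 m and height (world z) of scoop above 0.06 m) or (x of stone6 in the frame of scoop between -0.045 and 0.045 m and y of stone6 in the frame of scoop between -0.045 and 0.045 m and z of stone6 in the frame of scoop between 0 and 0.06 m and height (world z) of scoop above 0.06 m) or (x of stone7 in the frame of scoop between -0.045 and 0.045 m and y of stone7 in the frame of scoop between -0.045 and 0.045 m and z of stone7 in the frame of scoop between 0 and 0.06 m and height (world z) of scoop above 0.06 m) or (x of stone8 in the frame of scoop between -0.045 and 0.045 m and y of stone8 in the frame of scoop between -0.045 and 0.045 m and z of stone8 in the frame of scoop between 0 and 0.06 m and height (world z) of scoop above 0.06 m))), for 0.2 s.
3. every stone is in the tray, the tray not yet on the mat (x of stone1 in the frame of tray between -0.062 and 0.062 m and y of stone1 in the frame of tray between -0.062 and 0.062 m and z of stone1 in the frame of tray between 0 and 0.06 m and x of stone2 in the frame of tray between -0.062 and 0.062 m and y of stone2 in the frame of tray between -0.062 and 0.062 m and z of stone2 in the frame of tray between 0 and 0.06 m and x of stone3 in the frame of tray between -0.062 and 0.062 m and y of stone3 in the frame of tray between -0.062 and 0.062 m and z of stone3 in the frame of tray between 0 and 0.06 m and x of stone4 in the frame of tray between -0.062 and 0.062 m and y of stone4 in the frame of tray between -0.062 and 0.062 m and z of stone4 in the frame of tray between 0 and 0.06 m and x of stone5 in the frame of tray between -0.062 and 0.062 m and y of stone5 in the frame of tray between -0.062 and 0.062 m and z of stone5 in the frame of tray between 0 and 0.06 m and x of stone6 in the frame of tray between -0.062 and 0.062 m and y of stone6 in the frame of tray between -0.062 and 0.062 m and z of stone6 in the frame of tray between 0 and 0.06 m and x of stone7 in the frame of tray between -0.062 and 0.062 m and y of stone7 in the frame of tray between -0.062 and 0.062 m and z of stone7 in the frame of tray between 0 and 0.06 m and x of stone8 in the frame of tray between -0.062 and 0.062 m and y of stone8 in the frame of tray between -0.062 and 0.062 m and z of stone8 in the frame of tray between 0 and 0.06 m and horizontal distance between tray and mat above 0.06 m), for 0.2 s.
4. the filled tray stands on the mat (x of stone1 in the frame of tray between -0.062 and 0.062 m and y of stone1 in the frame of tray between -0.062 and 0.062 m and z of stone1 in the frame of tray between 0 and 0.06 m and x of stone2 in the frame of tray between -0.062 and 0.062 m and y of stone2 in the frame of tray between -0.062 and 0.062 m and z of stone2 in the frame of tray between 0 and 0.06 m and x of stone3 in the frame of tray between -0.062 and 0.062 m and y of stone3 in the frame of tray between -0.062 and 0.062 m and z of stone3 in the frame of tray between 0 and 0.06 m and x of stone4 in the frame of tray between -0.062 and 0.062 m and y of stone4 in the frame of tray between -0.062 and 0.062 m and z of stone4 in the frame of tray between 0 and 0.06 m and x of stone5 in the frame of tray between -0.062 and 0.062 m and y of stone5 in the frame of tray between -0.062 and 0.062 m and z of stone5 in the frame of tray between 0 and 0.06 m and x of stone6 in the frame of tray between -0.062 and 0.062 m and y of stone6 in the frame of tray between -0.062 and 0.062 m and z of stone6 in the frame of tray between 0 and 0.06 m and x of stone7 in the frame of tray between -0.062 and 0.062 m and y of stone7 in the frame of tray between -0.062 and 0.062 m and z of stone7 in the frame of tray between 0 and 0.06 m and x of stone8 in the frame of tray between -0.062 and 0.062 m and y of stone8 in the frame of tray between -0.062 and 0.062 m and z of stone8 in the frame of tray between 0 and 0.06 m and horizontal distance between tray and mat below 0.025 m), for 0.2 s.
At the end, for the whole second after the job is handed in: knob within 0.09 rad of its zero stop; every stone in the tray; the tray flat on the counter with its centre within 25 mm of the mat's centre; the scoop level on its board, its pan's centre within 50 mm of the board's centre; all at rest (all of step 4 and value of joint tally below 0.09 rad and height (world z) of tray below 0.01 m and angle between tray's own z axis and vertical below 0.1 rad and horizontal distance between scoop and rest below 0.05 m and height (world z) of scoop below 0.015 m and angle between scoop's own z axis and vertical below 0.12 rad and linear speed of each of stone1, stone2, stone3, stone4, stone5, stone6, stone7, stone8, tray, scoop below 0.05 m/s); the robot touches nothing.
It fails at once if the tray is lifted off the counter (height (world z) of tray above 0.03 m).
It fails at once if fingers touch a stone in the bin ((contact force between the fingers and stone1 above 0.5 N and x of stone1 in the frame of bin between -0.11 and 0.15 m and y of stone1 in the frame of bin between -0.05 and 0.05 m and z of stone1 in the frame of bin below 0.05 m) or (contact force between the fingers and stone2 above 0.5 N and x of stone2 in the frame of bin between -0.11 and 0.15 m and y of stone2 in the frame of bin between -0.05 and 0.05 m and z of stone2 in the frame of bin below 0.05 m) or (contact force between the fingers and stone3 above 0.5 N and x of stone3 in the frame of bin between -0.11 and 0.15 m and y of stone3 in the frame of bin between -0.05 and 0.05 m and z of stone3 in the frame of bin below 0.05 m) or (contact force between the fingers and stone4 above 0.5 N and x of stone4 in the frame of bin between -0.11 and 0.15 m and y of stone4 in the frame of bin between -0.05 and 0.05 m and z of stone4 in the frame of bin below 0.05 m) or (contact force between the fingers and stone5 above 0.5 N and x of stone5 in the frame of bin between -0.11 and 0.15 m and y of stone5 in the frame of bin between -0.05 and 0.05 m and z of stone5 in the frame of bin below 0.05 m) or (contact force between the fingers and stone6 above 0.5 N and x of stone6 in the frame of bin between -0.11 and 0.15 m and y of stone6 in the frame of bin between -0.05 and 0.05 m and z of stone6 in the frame of bin below 0.05 m) or (contact force between the fingers and stone7 above 0.5 N and x of stone7 in the frame of bin between -0.11 and 0.15 m and y of stone7 in the frame of bin between -0.05 and 0.05 m and z of stone7 in the frame of bin below 0.05 m) or (contact force between the fingers and stone8 above 0.5 N and x of stone8 in the frame of bin between -0.11 and 0.15 m and y of stone8 in the frame of bin between -0.05 and 0.05 m and z of stone8 in the frame of bin below 0.05 m)).
It fails at once if the candle or the brass bell is moved (distance of any of candle, bell from where it was at the start of the episode above 0.03 m).
Of stone1, stone2, stone3, stone4, stone5, stone6, stone7, stone8 only 5 to 8 are there at a start; the rules pass over those that are not, and their reading is None.
At some moment in a run one of tray may be knocked a few centimetres aside while the robot is not near it.
It also fails if it takes over 200 s, if anything falls off the work surface, if the arm or the gripper's body presses on something with over 40 N, if the wrist force passes 120 N, or if a joint passes its speed limit or range.

### The arm

A 6-joint arm with a two-finger parallel gripper is mounted at the origin on the work surface. World frame = base frame: x ahead of the robot, y to its left, z up, the work surface at z = 0. Lengths are in mm, angles in degrees, forces in N, time in s.
With the tool pointing down it reaches from about 350 to 975 mm from the base axis. Payload 17.4 kg.
Tool frame: the origin (TCP) lies at the very end of the fingers, on their centre line; the grasp point (between the pads) lies arm.grasp_offset behind it (arm.grasp_offset is the distance from the TCP to the grasp point, in mm); z points along the fingers, y is the line along which they close (so a half turn about z gives the same grasp; the last joint's range is limited). The gripper opens to 85 mm and grips with 20 to 120 N. Pads are 22 mm wide; open, the fingers measure 114 mm over their backs; the gripper's body (76 mm by 85 mm) begins 54 mm behind the grasp point. The pads swing forward as they close: fully open they stand 13 mm farther back than shut.
Start: joints at [-79.343, 6.646, 82.598, -0, 90.757, -2.166], TCP at [149.797, -658.174, 231.303] pointing down, gripper open.
Joint ranges: [-162.19, 162.19], [-47.58, 125.68], [4.15, 143.07], [-65.23, 245.23], [0.69, 171.88], [-170.13, 170.13]. Speed limits (degrees/s): [108.29, 108.29, 127.2, 180, 180, 180].

### API

Orientations are given as [roll, pitch, yaw] about the fixed x, y, z axes, in that order (R = Rz(yaw) Ry(pitch) Rx(roll)).
In Python, from bench import status, grab_frame, arm gives the robot as it stands. The module is installed in compiled form; this text tells all that it offers.
- The arm moves only by the tool carry_out, never from a script. Its arguments are lists of equal length, an entry for each row: "jaw": the closure, from 0 (fully open) to 1 (shut); "delta_pos": the shift along the tool's x, y, z in mm, a list of three; "turn": the turn, a rotation vector about the tool's x, y, z in degrees, a list of three. A call has 1 to 20 rows; each row is the pose to reach, as a shift and turn from the pose commanded when the call began, along the tool's axes at that moment; what a row does not reach only later rows make up. A row lasts 1/8 s, in which the tool goes at most 62.5 mm and 10.7 degrees, less where a joint would pass 70% of its speed; a pose out of reach is approached as far as the arm can. A call with a gripper value outside its range is refused whole. The fingers move at their own pace and stop on an object; "force" is the grip in N (left out, the last holds). Time passes only in rows, so rows that repeat a pose let the fingers close. It gives the time, the measured TCP pose, the force, the opening and the grip force at its end, in the units of the state.
- status.get_obs(): the state, without advancing time (a new reading comes with each control period).
- grab_frame(name): name is "side" or "top" or "wrist"; returns a dict with "pixels" (400x640x3 uint8, blue, green, red), "mtx" (3x3 intrinsics, pixels), "xyz" and "rotation" of the camera in the world; the wrist camera has in their place "tool_from_camera" (4x4, takes a point from camera to tool coordinates, whose origin is the TCP and whose axes are the flange's). Camera axes: x right, y up, looking along -z (the intrinsics and any distortion apply to the point x, -y, -z); pixel columns grow to the right and rows downward; lengths in mm; the calibration is good to about 2 mm. The wrist camera is an equidistant fisheye: a pixel r from the principal point sees the ray r / f radians off the axis. A picture is of the moment at which its call begins: read the wrist's pose just before it. There is no depth.
- arm.hand_in(): hands the job in; it is judged then, once.
The state is a dict: "time": time; "joint_positions": joint angles; "joint_velocities": joint speeds; "joint_efforts": joint torques, N m; "ee_pos": TCP position; "ee_rot": TCP orientation; "force": force on the tool from outside, world axes, zero at the start; "ft_torque": the same for the moment, N m; "finger_gap": opening from 0.0 (shut) to 1.0 (fully open); "grasp_force": force on a finger pad.
Only numpy, scipy, OpenCV 4.12 (cv2) and the standard library are available. Lean on these libraries where they do the work, as an engineer would, in place of code of your own. Each camera call takes 0.05 s, during which the arm holds its last target. There are 200 camera calls.

## Working session

There is one attempt and no reset: what is moved stays moved. The work goes in short steps, Python scripts to look and compute and a tool call to move; the robot and the scene stay as the last step left them, time stands still between calls to the robot, and variables do not carry over. Pictures are saved under pics/ and viewed, at most 14 in all, crops included, and the job is handed in when it is done.

Besides the shell and the picture viewer there is one more tool, called after "Call:" as name(argument=value, ...) on one line, values as JSON. carry_out: Moves the arm, as the interface text tells. Its arguments: {"type":"object","properties":{"jaw":{"type":"array","items":{"type":"number"}},"delta_pos":{"type":"array","items":{"type":"array","items":{"type":"number"}}},"turn":{"type":"array","items":{"type":"array","items":{"type":"number"}}},"force":{"type":"number"}},"required":["jaw","delta_pos","turn"]}

```bash
mkdir -p pics; ls; python3 - <<'E'
from bench import status, grab_frame, arm
import cv2, numpy as np
print(arm.grasp_offset); print(status.get_obs())
np.set_printoptions(precision=4,suppress=True)
for n in("top","side"):
    f=grab_frame(n); cv2.imwrite(f"pics/{n}0.png",f["pixels"]); print(n,f["mtx"],f["xyz"],f["rotation"],[k for k in f])
E
```

```text
pics
18.700000000000003
{'time': 0.0, 'joint_positions': array([-7.93413368e+01,  6.67349204e+00,  8.26366693e+01,  2.41565078e-04,
        9.07544430e+01, -2.16634782e+00]), 'joint_velocities': array([ 0.00403289,  0.05039358,  0.00682927, -0.00873943,  0.02626882,
       -0.01594662]), 'joint_efforts': array([-1.03571478e-03, -7.31986570e+01, -6.32490277e+01, -1.03465059e-04,
        6.34008422e-03,  1.47535616e-06]), 'ee_pos': array([ 149.78386039, -657.97950399,  230.55960076]), 'ee_rot': array([-1.79935451e+02, -2.68347448e-03,  1.28250126e+01]), 'force': array([-0.16569899,  0.26298786,  0.51792283]), 'ft_torque': array([ 0.03196184, -0.04251075,  0.0080151 ]), 'grasp_force': 0.0, 'finger_gap': 0.9987007382527122}
top [[424.8569   0.     319.9089]
 [  0.     424.8569 195.9884]
 [  0.       0.       1.    ]] [ 406.8488   21.5883 1139.1348] [  3.8404  -0.5463 -89.7791] ['pixels', 'mtx', 'xyz', 'rotation']
side [[385.1285   0.     319.3565]
 [  0.     385.1285 205.1297]
 [  0.       0.       1.    ]] [279.0934 574.7426 625.7025] [  47.913     0.3539 -158.7145] ['pixels', 'mtx', 'xyz', 'rotation']
```

View pics/top0.png

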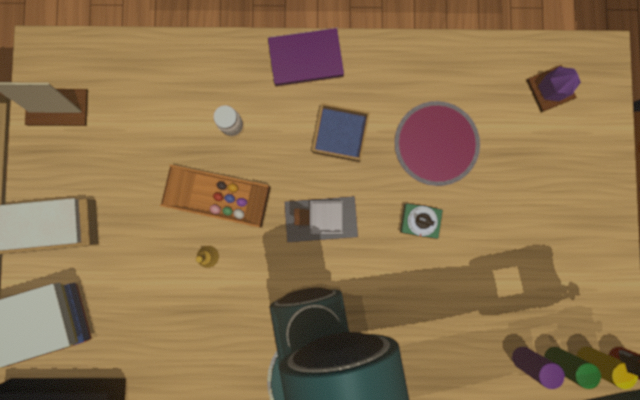

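View pics/side0.png

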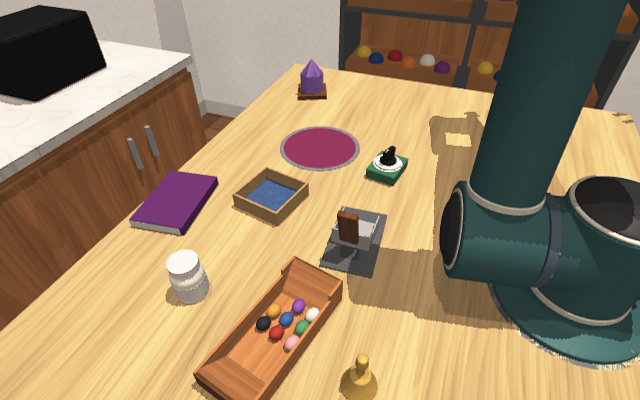

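The top view shows the bin at (215,195) with 8 stones towards its right (steep) end. The tray is at (340,132), the mat at (437,143), the knob at (423,220), the scoop on its board at (320,218) with the lip to the right, the candle at (227,120) and the bell at (206,257).

```bash
cat > h.py <<'E'
import cv2, numpy as np
from scipy.spatial.transform import Rotation as Rn
from bench import status, grab_frame, arm
np.set_printoptions(precision=2,suppress=True)
def ray(f,uv):
    K=f["mtx"]; uv=np.atleast_2d(uv).astype(float)
    d=np.c_[(uv[:,0]-K[0,2])/K[0,0],-(uv[:,1]-K[1,2])/K[1,1],-np.ones(len(uv))]
    return np.array(f["xyz"]),d@Rn.from_euler("xyz",f["rotation"],degrees=True).as_matrix().T
def cast(f,uv,z):
    o,d=ray(f,uv); return o+d*((z-o[2])/d[:,2])[:,None]
def proj(f,p):
    p=np.atleast_2d(p); K=f["mtx"]
    c=(p-f["xyz"])@Rn.from_euler("xyz",f["rotation"],degrees=True).as_matrix()
    return np.c_[K[0,0]*c[:,0]/-c[:,2]+K[0,2],-K[1,1]*c[:,1]/-c[:,2]+K[1,2]]
def hsv(f): return cv2.cvtColor(f["pixels"],cv2.COLOR_BGR2HSV)
def mask(h,lo,hi,roi):
    m=cv2.inRange(h,np.array(lo),np.array(hi)); r=np.zeros_like(m); x0,y0,x1,y1=roi; r[y0:y1,x0:x1]=m[y0:y1,x0:x1]
    return r
def big(m):
    c,_=cv2.findContours(m,cv2.RETR_EXTERNAL,cv2.CHAIN_APPROX_NONE); return max(c,key=cv2.contourArea)
E
python3 - <<'E'
from h import *
f=grab_frame("top"); h=hsv(f)
for n,p in dict(table=(380,90),table2=(250,230),tray_floor=(340,132),trayrim=(317,130),mat=(437,143),matedge=(397,143),box=(408,210),boxr=(436,230),disc=(412,221),knob=(423,220),binfloor=(200,190),binrim=(190,209),binwall=(222,172),rest=(290,232),pan=(325,217),handle=(300,215),bell=(206,257),candle=(226,117)).items(): print(n,h[p[1],p[0]])
big4=cv2.resize(f["pixels"][95:270,155:365],None,fx=3.8,fy=3.4*3.8/3.4,interpolation=cv2.INTER_CUBIC)
cv2.imwrite("pics/crop1.png",cv2.resize(big4,(720,600)))
cv2.imwrite("pics/crop2.png",cv2.resize(f["pixels"][195:245,395:450],None,fx=10,fy=10,interpolation=cv2.INTER_CUBIC))
E
```

```text
table [ 19 121 169]
table2 [ 18 123 172]
tray_floor [113  75 109]
trayrim [ 17 123 141]
mat [170 134 126]
matedge [ 10  34 114]
box [ 63  78 114]
boxr [ 62  82 112]
disc [120   8 186]
knob [ 12  11 111]
binfloor [ 14 162 164]
binrim [ 14 166 115]
binwall [ 19 120 164]
rest [17 56 73]
pan [ 15  22 163]
handle [ 15 146  75]
bell [ 20 169 143]
candle [ 33  13 179]
```

View pics/crop1.png

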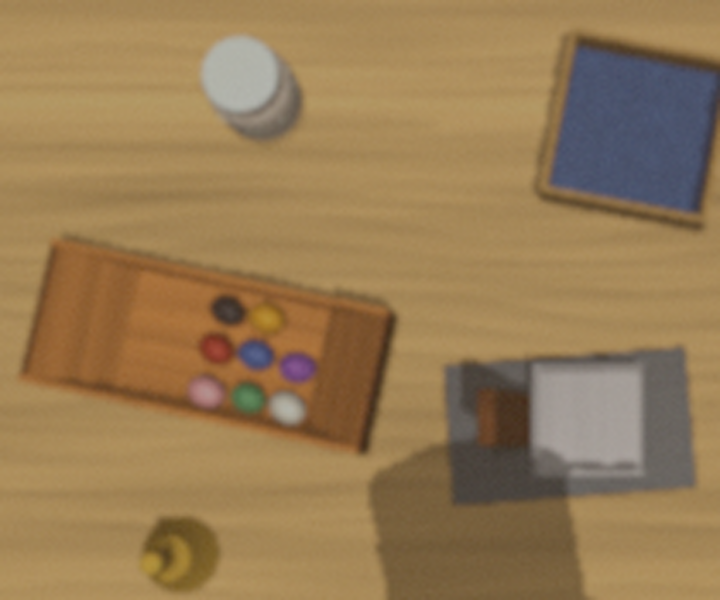

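View pics/crop2.png

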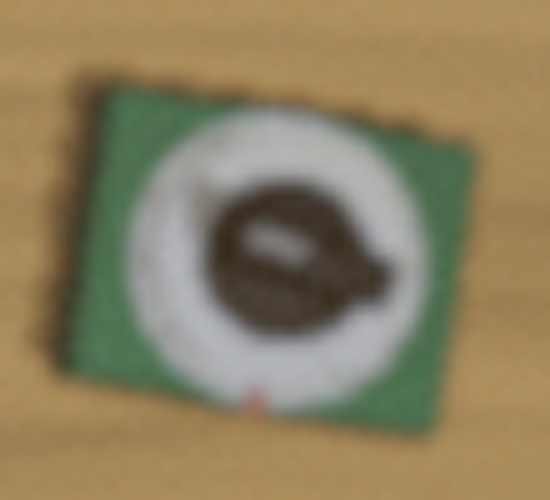

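The crops show the bin rim corners, the tray's rim and blue floor, and the scoop pan on its board. On the knob, the white mark points left in the image and the red mark is at the bottom, so about 90–110° counter-clockwise is needed.

```bash
python3 - <<'E'
from h import *
f=grab_frame("top"); h=hsv(f)
def yaw(a,b): d=b-a; return np.degrees(np.arctan2(d[1],d[0]))
c1=lambda p: np.array(p)/(720/210)+[155,95]
c2=lambda p: np.array(p)/10+[395,195]
# bin by colour
m=mask(h,(8,125,60),(16,255,255),(155,155,275,235)); m=cv2.morphologyEx(m,cv2.MORPH_CLOSE,np.ones((7,7)))
r=cv2.minAreaRect(big(m)); print("bin rect",r)
P=[(60,240),(22,375),(365,450),(393,312)]; Z=[45,45,59,59]
B=np.array([cast(f,c1(p),z)[0] for p,z in zip(P,Z)]); print(B)
l=(B[0]+B[1])/2; rr=(B[2]+B[3])/2; print("bin len",np.linalg.norm((rr-l)[:2]),"w",np.linalg.norm(B[0]-B[1]),np.linalg.norm(B[2]-B[3]),"yaw",yaw(l,rr))
u=(rr-l)[:2]/np.linalg.norm((rr-l)[:2]); print("bin origin", ((l+rr)/2)[:2]-23*u)
# tray floor
m=mask(h,(100,40,40),(130,255,255),(300,95,380,170)); r=cv2.minAreaRect(big(m)); b=cv2.boxPoints(r); p=cast(f,b,5); print("trayfloor",p.mean(0),np.linalg.norm(p[0]-p[1]),np.linalg.norm(p[1]-p[2]),yaw(p[0],p[1]))
# tray rim
P=[(570,32),(538,192),(702,226)]; p=cast(f,[c1(q) for q in P],40); print("rim",(p[0]+p[2])/2,np.linalg.norm(p[0]-p[1]),np.linalg.norm(p[1]-p[2]),yaw(p[1],p[0]),yaw(p[2],p[1]))
# mat
m=mask(h,(160,80,60),(180,255,255),(380,90,500,200)); e=cv2.fitEllipse(cv2.convexHull(big(m))); print("mat",cast(f,e[0],1),e[1])
# box
P=[(105,85),(475,150),(435,435),(70,370)]; p=cast(f,[c2(q) for q in P],30); print("box",p.mean(0),np.linalg.norm(p[0]-p[1]),np.linalg.norm(p[1]-p[2]),yaw(p[1],p[0]))
print("disc",cast(f,c2((278,258)),42)); print("bar ends",p:=cast(f,[c2((225,228)),c2((395,283))],74),np.linalg.norm(p[0]-p[1]),yaw(p[1],p[0])); print("red",cast(f,c2((255,400)),31), "mark dir",yaw(*cast(f,[c2((310,250)),c2((245,230))],74)))
# rest + pan
P=[(445,367),(684,347),(694,487),(455,503)]; p=cast(f,[c1(q) for q in P],6); print("rest",p.mean(0),np.linalg.norm(p[0]-p[1]),np.linalg.norm(p[1]-p[2]),yaw(p[0],p[1]))
P=[(641,362),(642,472)]; p=cast(f,[c1(q) for q in P],36); print("pan front top",p.mean(0),np.linalg.norm(p[0]-p[1]),yaw(p[1],p[0])-90)
for n,q in dict(black=(228,310),amber=(267,318),red=(217,348),blue=(256,354),vio=(298,367),pink=(207,392),green=(248,398),white=(288,408)).items():
    w=cast(f,c1(q),16)[0][:2]-(((l+rr)/2)[:2]-23*u); print(n,w@u,w@[-u[1],u[0]])
print("bell",cast(f,c1((180,552)),40),"candle lid",cast(f,c1((242,75)),90))
E
```

```text
bin rect ((215.3106689453125, 195.0201416015625), (103.78300476074219, 45.241146087646484), 12.362491607666016)
[[558.92 392.86  45.  ]
 [456.92 418.48  45.  ]
 [401.92 159.32  59.  ]
 [504.34 139.86  59.  ]]
bin len 261.8756372216186 w 105.17075372118545 104.25852464932176 yaw -102.07653214233545
bin origin [485.34 300.12]
trayfloor [656.24 -43.53   5.  ] 110.08988036848847 115.72763209992618 -10.418687607329915
rim [647.64 -41.72  40.  ] 126.36472961352077 127.51357414507898 -10.911572226828103 78.49385916294712
mat [[ 628.85 -306.07    1.  ]] (75.078125, 76.7686767578125)
box [ 417.15 -255.99   30.  ] 98.30689341772003 75.22505534937477 80.26896663197674
disc [[ 417.47 -254.73   42.  ]]
bar ends [[ 424.63 -233.43   74.  ]
 [ 411.02 -276.01   74.  ]] 44.70136049799655 72.27466614043222
red [[ 380.64 -251.04   31.  ]] mark dir 73.10435269910954
rest [421.05   7.56   6.  ] 186.921555231726 109.0157709378495 -84.95501128503108
pan front top [427.63 -46.46  36.  ] 83.18318359247232 -89.45797485832674
black 22.616141778083154 29.215954882852053
amber 53.390319477374234 29.603157618358694
red 21.05870256468603 -1.233932372037037
blue 51.42665245008066 0.6605780508293968
vio 85.26474529347355 -2.2175823229230858
pink 21.314854485947798 -35.90545107955323
green 53.11978464920679 -33.68666144922552
white 84.8672229198645 -34.62837406756271
bell [[325.27 298.83  40.  ]] candle lid [[674.56 248.54  90.  ]]
```

```bash
cat >> h.py <<'E'
def pose(): s=status.get_obs(); return np.array(s["ee_pos"]),Rn.from_euler("xyz",s["ee_rot"],degrees=True)
def row(pos,rot,cur=None):
    p0,R0=cur or pose(); d=R0.inv().apply(np.array(pos,float)-p0); t=(R0.inv()*rot).as_rotvec(degrees=True)
    print("d",np.round(d,1).tolist(),"t",np.round(t,1).tolist(),"| rows>=%.1f"%max(np.linalg.norm(d)/62.5,np.linalg.norm(t)/10.7))
def down(y): return Rn.from_euler("xyz",[180,0,y],degrees=True)
E
python3 - <<'E'
from h import *
row([417.5,-255.5,170],down(73)); row([417.5,-255.5,48.5],down(73))
f=grab_frame("wrist"); print(f["mtx"],np.array(f["tool_from_camera"]))
E
```

```text
d [350.4, -333.1, 61.1] t [-0.0, -0.0, -60.2] | rows>=7.8
d [350.4, -333.0, 182.6] t [-0.0, -0.0, -60.2] | rows>=8.3
[[309.71   0.   318.68]
 [  0.   309.71 197.96]
 [  0.     0.     1.  ]] [[   0.      0.96    0.28   69.29]
 [   1.     -0.     -0.      0.69]
 [  -0.      0.28   -0.96 -140.86]
 [   0.      0.      0.      1.  ]]
```

Call:
carry_out(jaw=[0,0,0,0,0,0,0,0,0,0,0,0,0], delta_pos=[[350.4,-333.1,61.1],[350.4,-333.1,61.1],[350.4,-333.1,61.1],[350.4,-333.1,61.1],[350.4,-333.1,61.1],[350.4,-333.1,61.1],[350.4,-333.1,61.1],[350.4,-333.1,61.1],[350.4,-333.1,61.1],[350.4,-333.1,61.1],[350.4,-333.1,61.1],[350.4,-333.1,61.1],[350.4,-333.1,61.1]], turn=[[0,0,-60.2],[0,0,-60.2],[0,0,-60.2],[0,0,-60.2],[0,0,-60.2],[0,0,-60.2],[0,0,-60.2],[0,0,-60.2],[0,0,-60.2],[0,0,-60.2],[0,0,-60.2],[0,0,-60.2],[0,0,-60.2]])

```text
time: 1.88
ee_pos: [417.3, -256.1, 170.2]
ee_rot: [-180.0, -0.0, 73.0]
force: [0.2, 0.1, -0.3]
finger_gap: 0.999
grasp_force: 0.0
```

```bash
cat >> h.py <<'E'
def wrist():
    p,R=pose(); f=grab_frame("wrist"); T=np.array(f["tool_from_camera"]); f["o"]=p+R.apply(T[:3,3]); f["R"]=R.as_matrix()@T[:3,:3]; return f
def wcast(f,uv,z):
    K=f["mtx"]; uv=np.atleast_2d(uv).astype(float); x=(uv[:,0]-K[0,2]); y=(uv[:,1]-K[1,2]); r=np.hypot(x,y)+1e-9; th=r/K[0,0]
    d=np.c_[np.sin(th)*x/r,-np.sin(th)*y/r,-np.cos(th)]@f["R"].T
    return f["o"]+d*((z-f["o"][2])/d[:,2])[:,None]
def wproj(f,p):
    K=f["mtx"]; c=(np.atleast_2d(p)-f["o"])@f["R"]; q=np.c_[c[:,0],-c[:,1]]; n=np.linalg.norm(q,axis=1); th=np.arctan2(n,-c[:,2])
    return q/n[:,None]*(th*K[0,0])[:,None]+[K[0,2],K[1,2]]
E
python3 - <<'E'
from h import *
print(*pose()[0]); f=wrist(); cv2.imwrite("pics/w1.png",f["pixels"]); np.savez("w1.npz",o=f["o"],R=f["R"],mtx=f["mtx"])
print(wproj(f,[[417.3,-255.5,74],[424.6,-233.4,74],[411,-276,74]]))
E
```

```text
417.2606534347323 -256.08449188874687 170.2127834379641
[[319.03 198.31]
 [319.71 169.58]
 [318.98 223.49]]
```

View pics/w1.png

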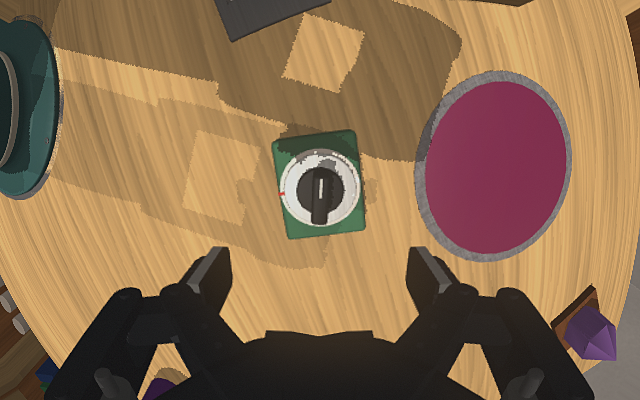

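The wrist view puts the bar at (321,170)–(319,222), which agrees with the prediction. The white mark is up and the red mark is at the left, so I descend and grip.

Call:
carry_out(jaw=[0,0,0,0,0.5,1,1,1,1,1], delta_pos=[[0,0,60],[0,0,110],[0,0,121.5],[0,0,121.5],[0,0,121.5],[0,0,121.5],[0,0,121.5],[0,0,121.5],[0,0,121.5],[0,0,121.5]], turn=[[0,0,0],[0,0,0],[0,0,0],[0,0,0],[0,0,0],[0,0,0],[0,0,0],[0,0,0],[0,0,0],[0,0,0]], force=40)

```text
time: 3.18
ee_pos: [418.2, -255.7, 49.3]
ee_rot: [179.9, -0.0, 73.0]
force: [5.9, 1.6, 2.7]
finger_gap: 0.156
grasp_force: 43.4
```

Call:
carry_out(jaw=[1,1,1,1,1,1,1,1,1,1,1,1,1], delta_pos=[[0,0,0],[0,0,0],[0,0,0],[0,0,0],[0,0,0],[0,0,0],[0,0,0],[0,0,0],[0,0,0],[0,0,0],[0,0,0],[0,0,0],[0,0,0]], turn=[[0,0,-9],[0,0,-18],[0,0,-27],[0,0,-36],[0,0,-45],[0,0,-54],[0,0,-63],[0,0,-72],[0,0,-80],[0,0,-86],[0,0,-91],[0,0,-94],[0,0,-94]])

```text
time: 4.8
ee_pos: [416.0, -257.1, 49.3]
ee_rot: [-179.8, -0.2, 167.1]
force: [-19.9, -11.1, 11.5]
finger_gap: 0.152
grasp_force: 44.5
```

```bash
python3 - <<'E'
from h import *
s=status.get_obs(); print(s["ee_rot"],s["ft_torque"],s["force"],s["finger_gap"])
E
```

```text
[-179.78   -0.16  167.05] [-2.04  3.19 -0.02] [-19.91 -11.06  11.53] 0.15212635676966257
```

Call:
carry_out(jaw=[1,1,1], delta_pos=[[-0.4,-1.5,0],[-0.4,-1.5,0],[-0.4,-1.5,0]], turn=[[0,0,-2],[0,0,-4],[0,0,-4]])

```text
time: 5.18
ee_pos: [416.0, -257.5, 49.2]
ee_rot: [-180.0, -0.2, 171.0]
force: [-20.6, 2.1, 17.2]
finger_gap: 0.156
grasp_force: 45.3
```

```bash
python3 - <<'E'
from h import *
s=status.get_obs(); print(s["ee_rot"],s["ft_torque"],s["force"],s["finger_gap"])
E
```

```text
[-179.95   -0.23  171.04] [ 0.03  3.39 -0.04] [-20.65   2.07  17.24] 0.15632703300644138
```

Call:
carry_out(jaw=[1,1,1], delta_pos=[[0,0,0],[0,0,0],[0,0,0]], turn=[[0,0,-2],[0,0,-4],[0,0,-4]])

```text
time: 5.55
ee_pos: [416.7, -257.5, 49.3]
ee_rot: [-180.0, -0.1, 175.0]
force: [-13.5, 0.5, 13.5]
finger_gap: 0.153
grasp_force: 70.8
```

```bash
python3 - <<'E'
from h import *
s=status.get_obs(); print(s["ee_rot"],s["ft_torque"],s["force"],s["finger_gap"])
E
```

```text
[-179.97   -0.12  175.  ] [ 0.02  2.11 -0.8 ] [-13.53   0.55  13.54] 0.15255954883011136
```

The z torque has built up to -0.8 N m, so the knob is at its stop. I release and lift.

Call:
carry_out(jaw=[0,0,0,0,0,0,0], delta_pos=[[0,0,0],[0,0,0],[0,0,0],[0,0,-30],[0,0,-90],[0,0,-150],[0,0,-150]], turn=[[0,0,0],[0,0,0],[0,0,0],[0,0,0],[0,0,0],[0,0,0],[0,0,0]])

```text
time: 6.42
ee_pos: [418.9, -258.0, 203.8]
ee_rot: [-179.8, 0.4, 175.0]
force: [-0.4, -0.4, -0.7]
finger_gap: 0.999
grasp_force: 0.0
```

```bash
cat >> h.py <<'E'
G=Rn.from_matrix(np.array([[0,-1,0],[-.9659,0,-.2588],[.2588,0,-.9659]]).T)
GP=np.array([-67,0,89])+18.7*np.array([.2588,0,-.9659])   # TCP in scoop frame
def scoop_tool(org,yaw,pitch,gp=GP,g=G):   # pitch>0 lip down
    S=Rn.from_euler("xyz",[0,pitch,yaw],degrees=True); return np.array(org,float)+S.apply(gp),S*g
E
python3 - <<'E'
from h import *
print(pose()[0]); row([430,60,260],down(183))
f=grab_frame("top"); h=hsv(f)
cv2.imwrite("pics/crop3.png",cv2.resize(f["pixels"][195:245,395:450],None,fx=5,fy=5,interpolation=cv2.INTER_CUBIC))
m=cv2.inRange(h,(0,120,80),(8,255,255))
E
```

```text
[ 418.89 -257.99  203.78]
d [16.1, 317.6, -57.5] t [-0.2, 0.3, -8.0] | rows>=5.2
```

Call:
carry_out(jaw=[0,0,0,0,0,0,0,0,0], delta_pos=[[16.1,317.6,-57.5],[16.1,317.6,-57.5],[16.1,317.6,-57.5],[16.1,317.6,-57.5],[16.1,317.6,-57.5],[16.1,317.6,-57.5],[16.1,317.6,-57.5],[16.1,317.6,-57.5],[16.1,317.6,-57.5]], turn=[[-0.2,0.3,-8.0],[-0.2,0.3,-8.0],[-0.2,0.3,-8.0],[-0.2,0.3,-8.0],[-0.2,0.3,-8.0],[-0.2,0.3,-8.0],[-0.2,0.3,-8.0],[-0.2,0.3,-8.0],[-0.2,0.3,-8.0]])

```text
time: 7.6
ee_pos: [429.1, 59.5, 255.8]
ee_rot: [179.8, -0.3, -177.1]
force: [0.1, 0.5, -0.1]
finger_gap: 0.999
grasp_force: 0.0
```

```bash
python3 - <<'E'
from h import *
print(pose()[0], status.get_obs()["joint_positions"]); f=wrist(); cv2.imwrite("pics/w2.png",f["pixels"]); np.savez("w2.npz",o=f["o"],R=f["R"],mtx=f["mtx"])
E
```

```text
[429.12  59.47 255.78] [  4.37 -24.63 108.07   0.22  96.87 -88.51]
```

View pics/w2.png

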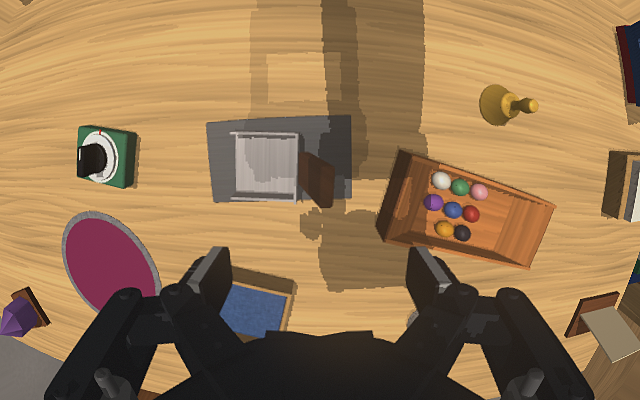

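The wrist view shows the pan at (235–298, 132–200), the handle at about (300–336, 150–207), and all 8 stones still in the bin at right. I'll enlarge the scoop with predicted points overlaid.

```bash
python3 - <<'E'
from h import *
z=np.load("w2.npz"); f=dict(o=z["o"],R=z["R"],mtx=z["mtx"]); im=cv2.imread("pics/w2.png")
x0,y0,s=195,105,4
big_=cv2.resize(im[y0:y0+110,x0:x0+170],None,fx=s,fy=s,interpolation=cv2.INTER_CUBIC)
S=Rn.from_euler("xyz",[0,0,-88],degrees=True)
pts=np.array([[40,42,30],[40,-42,30],[40,42,0],[40,-42,0],[-40,42,40],[-40,-42,40],[-75.8+6.76,20,121.9+1.8],[-75.8+6.76,-20,121.9+1.8],[-75.8-6.76,20,121.9-1.8],[-75.8-6.76,-20,121.9-1.8]])
q=wproj(f,S.apply(pts)+[427,-6,6])
for i,p in enumerate(q):
    c=tuple(np.int32((p-[x0,y0]+.5)*s)); cv2.circle(big_,c,3,(0,0,255),-1); cv2.putText(big_,str(i),c,0,.5,(255,0,0),1)
cv2.imwrite("pics/w2c.png",big_)
E
```

```text
(no output)
```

View pics/w2c.png

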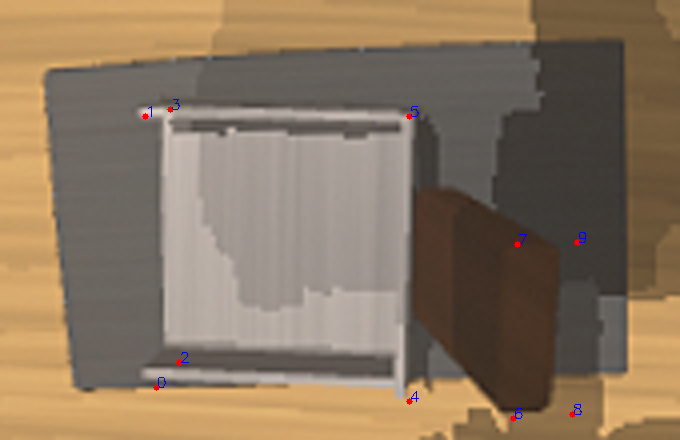

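The observed pan corners sit about 2 mm from the prediction, giving scoop origin ≈(425,-8,6) and yaw ≈-89.5. Now I plan the grasp.

```bash
python3 - <<'E'
from h import *
p,R=scoop_tool([425,-8.5,6],-89.5,0); print(p,R.as_euler("xyz",degrees=True))
z=R.as_matrix()[:,2]
row(p-90*z,R); row(p,R)
E
```

```text
[424.46  53.66  76.94] [-165.     0.  -179.5]
d [3.5, 17.2, 92.1] t [15.2, 0.0, 2.4] | rows>=1.5
d [4.0, -6.4, 179.0] t [15.2, 0.0, 2.4] | rows>=2.9
```

Call:
carry_out(jaw=[0,0,0,0,0,0,0,0,1,1,1,1,1,1], delta_pos=[[3.5,17.2,60],[3.5,17.2,92],[3.5,17.2,92],[3.6,10,118],[3.8,2,148],[4,-6.4,178.5],[4,-6.4,178.5],[4,-6.4,178.5],[4,-6.4,178.5],[4,-6.4,178.5],[4,-6.4,178.5],[4,-6.4,178.5],[4,-6.4,178.5],[4,-6.4,178.5]], turn=[[8,0,1.2],[15.2,0,2.4],[15.2,0,2.4],[15.2,0,2.4],[15.2,0,2.4],[15.2,0,2.4],[15.2,0,2.4],[15.2,0,2.4],[15.2,0,2.4],[15.2,0,2.4],[15.2,0,2.4],[15.2,0,2.4],[15.2,0,2.4],[15.2,0,2.4]], force=100)

```text
time: 9.4
ee_pos: [424.7, 54.7, 78.1]
ee_rot: [-165.0, 0.0, -179.4]
force: [-1.3, -0.7, 6.0]
finger_gap: 0.156
grasp_force: 97.9
```

```bash
python3 - <<'E'
from h import *
s=status.get_obs(); print(s["ee_pos"],s["ee_rot"],s["force"],s["ft_torque"],s["finger_gap"],s["grasp_force"])
p,R=pose(); 
up=[0,0,150]; row(p+up,R)
# scoop pose assuming nominal grasp
f=grab_frame("top"); cv2.imwrite("pics/t2.png",cv2.resize(f["pixels"][160:280,250:400],None,fx=4,fy=4,interpolation=cv2.INTER_CUBIC))
E
```

```text
[424.67  54.65  78.12] [-165.      0.04 -179.35] [-1.32 -0.67  5.98] [-0.27  0.23 -0.08] 0.15587602170873366 97.91954755783081
d [-0.1, -38.8, -144.9] t [0.0, 0.0, 0.0] | rows>=2.4
```

```bash
cat >> h.py <<'E'
GP=np.array([-62.5,0,72.1])
BO=np.array([485.3,300.1]); BY=-102.1
def binlip(x,y,z,pitch,yaw=BY):   # tool pose putting scoop lip at bin coords (z world)
    c,s=np.cos(np.radians(BY)),np.sin(np.radians(BY)); L=np.array([BO[0]+c*x-s*y,BO[1]+s*x+c*y,z])
    S=Rn.from_euler("xyz",[0,pitch,yaw],degrees=True); return L+S.apply(GP-[40,0,0]),S*G
E
python3 - <<'E'
from h import *
z=np.load("w2.npz"); f=dict(o=z["o"],R=z["R"],mtx=z["mtx"])
P=np.array([wcast(f,q,h)[0] for q,h in [((400,149),59),((377,237),59),((556,204),45),((530,269),45)]]); a=(P[0]+P[1])[:2]/2; b=(P[2]+P[3])[:2]/2
d=a-b; print(P,np.linalg.norm(d),np.degrees(np.arctan2(d[1],d[0])),(a+b)/2-23*d/np.linalg.norm(d))
p,R=pose()
row(p+[0,0,150],R)
row(*binlip(-60,-2,180,30)); row(*binlip(-45,-2,70,36))
print(binlip(-45,-2,70,36)[1].as_euler("xyz",degrees=True))
E
```

```text
[[392.65 148.7   59.  ]
 [499.16 132.89  59.  ]
 [449.58 416.69  45.  ]
 [556.9  397.42  45.  ]] 272.36163749865506 -102.1521970173878 [479.41 296.41]
d [-0.1, -38.8, -144.9] t [0.0, 0.0, 0.0] | rows>=2.4
d [-86.5, 287.3, -300.0] t [-29.9, 0.0, 12.9] | rows>=6.8
d [-80.4, 288.8, -191.7] t [-35.8, -0.6, 12.9] | rows>=5.7
[159.    0.  167.9]
```

```bash
python3 - <<'E'
from h import *
z=np.load("w2.npz"); f=dict(o=z["o"],R=z["R"],mtx=z["mtx"])
t=grab_frame("top"); s=grab_frame("side")
c1=lambda p: np.array(p)/(720/210)+[155,95]
T=cast(t,[c1(q) for q in [(228,310),(267,318),(217,348),(256,354),(298,367),(207,392),(248,398),(288,408)]],16)
W=wcast(f,[(462,233),(445,229),(471,213),(453,209),(433,202),(480,191),(460,187),(442,180)],16)
D=cast(s,[(263,323),(274,311),(277,333),(286,319),(299,306),(292,342),(303,327),(312,314)],16)
print("T",T.mean(0),"W",W.mean(0),"S",D.mean(0)); print((W-T)[:,:2].round(1).tolist())
# side-view bin corners
im=s["pixels"]; cv2.imwrite("pics/s2.png",cv2.resize(im[245:400,180:360],None,fx=3.8,fy=3.8,interpolation=cv2.INTER_CUBIC))
# top: fit long edges of the bin from mask
h=hsv(t); m=mask(h,(6,128,50),(16,255,255),(155,155,275,235)); m=cv2.morphologyEx(m,cv2.MORPH_CLOSE,np.ones((5,5)))
up=[];lo=[]
for x in range(185,258):
    r=np.flatnonzero(m[:,x])
    if len(r): up.append((x,r.min()-.5)); lo.append((x,r.max()+.5))
for n,e in(("up",up),("lo",lo)):
    e=np.array(e); k=np.polyfit(e[:,0],e[:,1],1); k=np.polyfit(*e[abs(np.polyval(k,e[:,0])-e[:,1])<1.5].T,1); 
    w=cast(t,[(190,np.polyval(k,190)),(250,np.polyval(k,250))],45); d=w[1]-w[0]; print(n,k,w,np.degrees(np.arctan2(d[1],d[0])), "v of edge:",(w[:,:2]-BO)@[.978,-.2096])
E
```

```text
T [469.17 253.34  16.  ] W [468.   251.95  16.  ] S [467.35 253.36  16.  ]
[[-1.1, -2.1], [-0.6, -0.9], [-2.2, -1.6], [-2.5, -2.0], [-1.2, -1.8], [-1.0, -0.1], [-0.2, -2.2], [-0.5, -0.3]]
up [  0.22 126.14] [[552.51 347.59  45.  ]
 [519.3  192.2   45.  ]] -102.06542904319323 v of edge: [55.78 55.86]
lo [ -0.43 295.11] [[432.64 344.68  45.  ]
 [499.35 191.91  45.  ]] -66.40778781381266 v of edge: [-60.85  36.42]
```

View pics/s2.png

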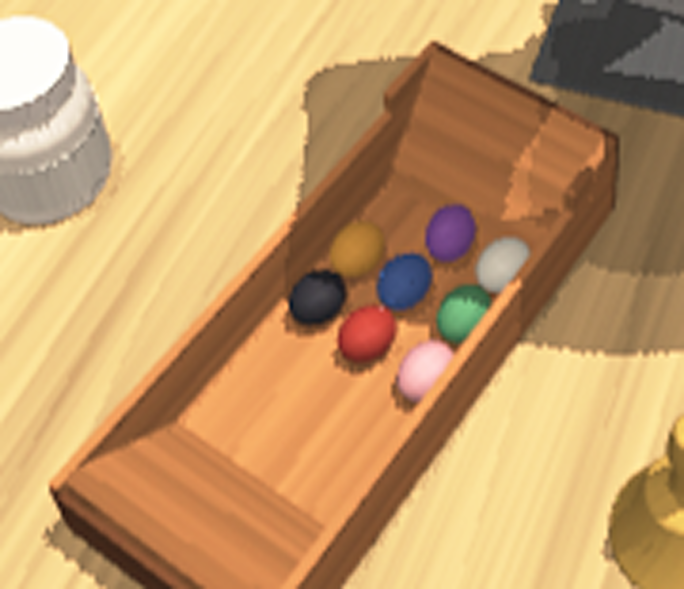

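The side crop shows the bin, its 8 stones and the two slopes clearly. All three views agree to 1–2 mm, and the bin yaw of -102.1 is confirmed. I lift the scoop and move over the gentle slope.

Call:
carry_out(jaw=[1,1,1,1,1,1,1,1,1,1,1,1,1,1,1], delta_pos=[[0,-5,-20],[0,-16,-60],[0,-28,-105],[0,-38.8,-145],[-20,30,-185],[-45,110,-225],[-70,190,-270],[-86.5,250,-300],[-86.5,287.3,-300],[-86.5,287.3,-300],[-84,288,-250],[-80.4,288.8,-215],[-80.4,288.8,-191.7],[-80.4,288.8,-191.7],[-80.4,288.8,-191.7]], turn=[[0,0,0],[0,0,0],[0,0,0],[0,0,0],[-8,0,4],[-16,0,8],[-24,0,11],[-29.9,0,12.9],[-29.9,0,12.9],[-29.9,0,12.9],[-32,0,12.9],[-35.8,-0.6,12.9],[-35.8,-0.6,12.9],[-35.8,-0.6,12.9],[-35.8,-0.6,12.9]])

```text
time: 11.42
ee_pos: [501.8, 384.7, 190.1]
ee_rot: [159.0, 0.0, 168.0]
force: [0.6, 0.1, -2.1]
finger_gap: 0.149
grasp_force: 99.1
```

```bash
cat >> h.py <<'E'
def plan(wps):  # list of ((pos,rot),n): interpolated rows, relative to the present pose
    cur=pose(); from scipy.spatial.transform import Slerp
    D=[];T=[]; a=cur
    for (p,R),n in wps:
        sl=Slerp([0,1],Rn.concatenate([a[1],R]))
        for i in range(1,n+1):
            q=a[0]+(p-a[0])*i/n; r=sl(i/n)
            D.append(np.round(cur[1].inv().apply(q-cur[0]),1).tolist()); T.append(np.round((cur[1].inv()*r).as_rotvec(degrees=True),1).tolist())
        a=(p,R)
    print(len(D)); print(D); print(T)
E
python3 - <<'E'
from h import *
s=status.get_obs(); print(s["ee_pos"],s["ee_rot"],s["joint_positions"],s["force"],s["finger_gap"])
f=wrist(); cv2.imwrite("pics/w3.png",f["pixels"])
plan([(binlip(-40,-3,30,35),3),(binlip(-25,-3,7,31),3),(binlip(-10,-3,5,25),3)])
E
```

```text
[501.8  384.65 190.08] [159.     0.03 167.95] [ 27.91  -6.81 101.66  16.77  72.02 -53.41] [ 0.64  0.06 -2.07] 0.14900491445624853
9
[[0.5, -6.2, 12.7], [1.0, -12.4, 25.5], [1.4, -18.5, 38.2], [1.4, -23.8, 45.6], [1.5, -29.1, 52.9], [1.5, -34.4, 60.3], [1.5, -36.4, 62.3], [1.5, -38.3, 64.4], [1.5, -40.3, 66.5]]
[[0.3, 0.0, 0.0], [0.7, 0.0, 0.0], [1.0, 0.0, 0.1], [2.4, 0.0, 0.1], [3.7, 0.0, 0.1], [5.0, 0.0, 0.1], [7.0, 0.0, 0.1], [9.0, 0.0, 0.1], [11.0, 0.0, 0.1]]
```

View pics/w3.png

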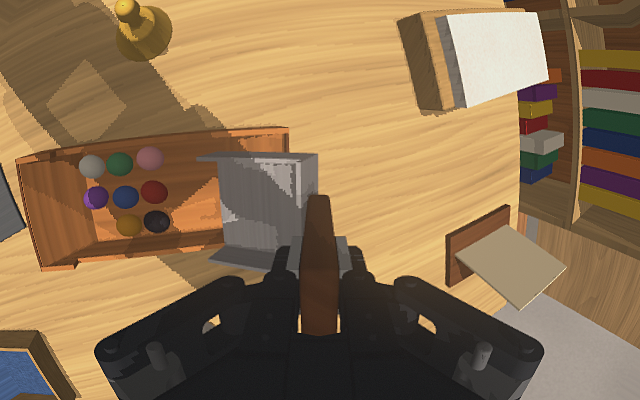

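The scoop is held pitched over the bin's gentle end, with its lip edge at about (220,160)–(215,260). The 8 stones are ahead of it at (80–165, 150–235). I go in.

Call:
carry_out(jaw=[1,1,1,1,1,1,1,1,1,1], delta_pos=[[0.5,-6.2,12.7],[1.0,-12.4,25.5],[1.4,-18.5,38.2],[1.4,-23.8,45.6],[1.5,-29.1,52.9],[1.5,-34.4,60.3],[1.5,-36.4,62.3],[1.5,-38.3,64.4],[1.5,-40.3,66.5],[1.5,-40.3,66.5]], turn=[[0.3,0,0],[0.7,0,0],[1,0,0.1],[2.4,0,0.1],[3.7,0,0.1],[5,0,0.1],[7,0,0.1],[9,0,0.1],[11,0,0.1],[11,0,0.1]])

```text
time: 12.72
ee_pos: [497.0, 371.4, 112.3]
ee_rot: [170.1, -0.0, 167.9]
force: [0.3, 0.8, 6.0]
finger_gap: 0.153
grasp_force: 100.3
```

```bash
python3 - <<'E'
from h import *
s=status.get_obs(); print(s["ee_pos"],binlip(-10,-3,5,25)[0],s["force"],s["ft_torque"])
plan([(binlip(0,-3,3,18),3),(binlip(30,-3,3,5),7),(binlip(60,-3,3,2),4),(binlip(94,-3,3,1),5)])
E
```

```text
[496.99 371.42 112.25] [497.55 371.55 113.66] [0.34 0.81 6.04] [-0.18 -0.12  0.  ]
19
[[-0.2, 0.5, 3.1], [-0.3, 0.9, 6.3], [-0.5, 1.4, 9.4], [-0.5, -0.4, 11.9], [-0.5, -2.2, 14.4], [-0.5, -4.0, 16.9], [-0.5, -5.8, 19.4], [-0.5, -7.6, 21.9], [-0.5, -9.4, 24.5], [-0.5, -11.2, 27.0], [-0.5, -17.8, 27.1], [-0.5, -24.4, 27.3], [-0.5, -31.0, 27.4], [-0.5, -37.6, 27.6], [-0.5, -44.1, 26.8], [-0.5, -50.6, 26.0], [-0.5, -57.1, 25.2], [-0.5, -63.6, 24.4], [-0.5, -70.1, 23.6]]
[[2.3, -0.0, -0.0], [4.6, -0.0, -0.0], [6.9, -0.0, -0.0], [8.8, -0.0, -0.0], [10.6, -0.0, -0.0], [12.5, -0.0, -0.0], [14.4, -0.0, -0.0], [16.2, -0.0, -0.0], [18.1, -0.0, -0.0], [19.9, -0.0, -0.0], [20.7, -0.0, -0.0], [21.4, -0.0, -0.0], [22.2, -0.0, -0.0], [22.9, -0.0, -0.0], [23.1, -0.0, -0.0], [23.3, -0.0, -0.0], [23.5, -0.0, -0.0], [23.7, -0.0, -0.0], [23.9, -0.0, -0.0]]
```

Call:
carry_out(jaw=[1,1,1,1,1,1,1,1,1,1,1,1,1,1,1,1,1,1,1], delta_pos=[[-0.2,0.5,3.1],[-0.3,0.9,6.3],[-0.5,1.4,9.4],[-0.5,-0.4,11.9],[-0.5,-2.2,14.4],[-0.5,-4.0,16.9],[-0.5,-5.8,19.4],[-0.5,-7.6,21.9],[-0.5,-9.4,24.5],[-0.5,-11.2,27.0],[-0.5,-17.8,27.1],[-0.5,-24.4,27.3],[-0.5,-31.0,27.4],[-0.5,-37.6,27.6],[-0.5,-44.1,26.8],[-0.5,-50.6,26.0],[-0.5,-57.1,25.2],[-0.5,-63.6,24.4],[-0.5,-70.1,23.6]], turn=[[2.3,0,0],[4.6,0,0],[6.9,0,0],[8.8,0,0],[10.6,0,0],[12.5,0,0],[14.4,0,0],[16.2,0,0],[18.1,0,0],[19.9,0,0],[20.7,0,0],[21.4,0,0],[22.2,0,0],[22.9,0,0],[23.1,0,0],[23.3,0,0],[23.5,0,0],[23.7,0,0],[23.9,0,0]])

```text
time: 15.1
ee_pos: [484.9, 311.3, 79.4]
ee_rot: [-166.7, 0.1, 167.9]
force: [2.5, 51.5, 28.1]
finger_gap: 0.15
grasp_force: 105.0
```

```bash
python3 - <<'E'
from h import *
s=status.get_obs(); print(s["ee_pos"],binlip(94,-3,3,1)[0],s["ee_rot"],s["force"],s["ft_torque"],s["finger_gap"])
f=grab_frame("side"); cv2.imwrite("pics/s3.png",cv2.resize(f["pixels"][200:400,180:380],None,fx=3,fy=3,interpolation=cv2.INTER_CUBIC))
E
```

```text
[484.93 311.29  79.39] [483.88 307.79  76.88] [-166.66    0.11  167.95] [ 2.55 51.46 28.05] [ 7.38 -0.17  0.36] 0.14950891433265287
```

View pics/s3.png

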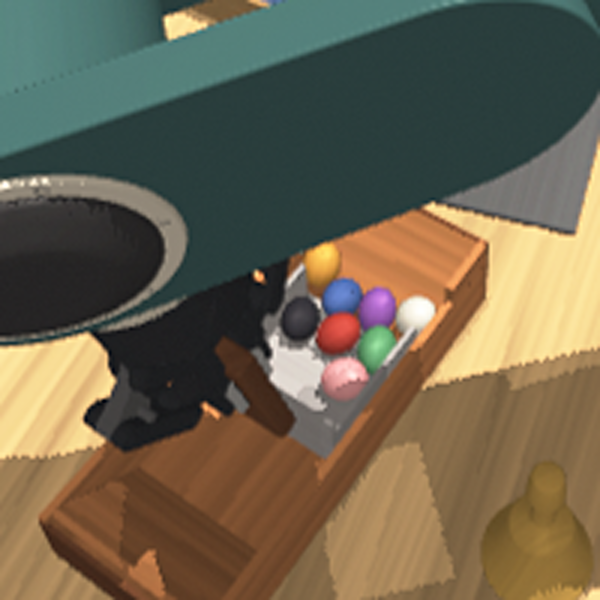

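The side crop shows nearly all the stones on the pan. Pink, red, black, green and blue are well in, violet and white are at the lip, and amber is at the far front edge. I tip the lip up and climb the slope.

```bash
python3 - <<'E'
from h import *
plan([(binlip(95,-3,6,-9),3),(binlip(103,-3,9,-15),4),(binlip(112,-3,20,-21),4),(binlip(122,-3,32,-25),4),(binlip(132,-3,44,-26),4)])
E
```

```text
19
[[0.1, 3.9, 5.3], [0.3, 7.9, 10.5], [0.4, 11.8, 15.8], [0.4, 11.6, 18.1], [0.4, 11.4, 20.5], [0.5, 11.3, 22.9], [0.5, 11.1, 25.2], [0.5, 10.0, 25.9], [0.5, 8.8, 26.6], [0.5, 7.6, 27.3], [0.5, 6.5, 27.9], [0.5, 4.3, 27.6], [0.5, 2.1, 27.2], [0.5, -0.1, 26.8], [0.5, -2.3, 26.5], [0.5, -5.2, 24.6], [0.5, -8.1, 22.8], [0.5, -11.0, 21.0], [0.4, -13.9, 19.1]]
[[3.5, 0.0, -0.0], [7.0, 0.1, -0.0], [10.5, 0.1, -0.0], [12.0, 0.1, -0.0], [13.5, 0.1, -0.0], [15.0, 0.1, -0.0], [16.5, 0.1, -0.0], [18.0, 0.1, -0.0], [19.5, 0.1, -0.0], [21.0, 0.1, -0.0], [22.5, 0.1, -0.0], [23.5, 0.1, -0.0], [24.5, 0.1, -0.0], [25.5, 0.1, -0.0], [26.5, 0.1, -0.0], [26.8, 0.1, -0.0], [27.0, 0.1, -0.0], [27.3, 0.1, -0.0], [27.5, 0.1, -0.0]]
```

```bash
python3 - <<'E'
from h import *
plan([(binlip(96,-3,6,-1),2),(binlip(105,-3,12.5,-5.5),3),(binlip(111,-3,19.5,-10.5),3),(binlip(117,-3,26.5,-15.5),3),(binlip(123,-3,34,-20.5),3),(binlip(129,-3,42,-25),3),(binlip(135,-3,60,-26),3)])
E
```

```text
20
[[0.2, -0.6, 1.7], [0.4, -1.2, 3.3], [0.4, -2.3, 4.2], [0.4, -3.4, 5.1], [0.4, -4.5, 6.0], [0.4, -4.6, 7.0], [0.4, -4.7, 8.0], [0.4, -4.9, 8.9], [0.4, -5.2, 10.1], [0.4, -5.6, 11.2], [0.4, -6.0, 12.4], [0.4, -6.6, 13.6], [0.4, -7.3, 14.7], [0.4, -8.0, 15.9], [0.4, -9.1, 16.7], [0.4, -10.3, 17.6], [0.4, -11.4, 18.4], [0.4, -14.5, 13.7], [0.4, -17.5, 9.0], [0.4, -20.6, 4.3]]
[[1.3, 0.1, 0.0], [2.5, 0.1, 0.0], [4.0, 0.1, 0.0], [5.5, 0.1, 0.0], [7.0, 0.1, 0.0], [8.7, 0.1, 0.0], [10.4, 0.1, -0.0], [12.0, 0.1, -0.0], [13.7, 0.1, -0.0], [15.4, 0.1, -0.0], [17.0, 0.1, -0.0], [18.7, 0.1, -0.0], [20.4, 0.1, -0.0], [22.0, 0.1, -0.0], [23.5, 0.1, -0.0], [25.0, 0.1, -0.0], [26.5, 0.1, -0.0], [26.9, 0.1, -0.0], [27.2, 0.1, -0.0], [27.5, 0.1, -0.0]]
```

Call:
carry_out(jaw=[1,1,1,1,1,1,1,1], delta_pos=[[0.2,-0.6,1.7],[0.4,-1.2,3.3],[0.4,-2.3,4.2],[0.4,-3.4,5.1],[0.4,-4.5,6.0],[0.4,-4.6,7.0],[0.4,-4.7,8.0],[0.4,-4.9,8.9]], turn=[[1.3,0.1,0],[2.5,0.1,0],[4,0.1,0],[5.5,0.1,0],[7,0.1,0],[8.7,0.1,0],[10.4,0.1,0],[12,0.1,0]])

```text
time: 16.15
ee_pos: [483.3, 303.6, 71.5]
ee_rot: [-154.4, 0.1, 167.9]
force: [5.5, 21.1, 16.3]
finger_gap: 0.152
grasp_force: 103.0
```

```bash
python3 - <<'E'
from h import *
s=status.get_obs(); print(s["ee_pos"],binlip(111,-3,19.5,-10.5)[0],s["ee_rot"],s["force"],s["ft_torque"],s["finger_gap"])
plan([(binlip(116,-3,27,-15.5),3),(binlip(121,-3,35,-20.5),3),(binlip(127,-3,44,-25),3),(binlip(131,-3,62,-26),3)])
f=grab_frame("side"); cv2.imwrite("pics/s4.png",cv2.resize(f["pixels"][200:400,180:380],None,fx=3,fy=3,interpolation=cv2.INTER_CUBIC))
E
```

```text
[483.3  303.58  71.47] [482.98 303.59  71.71] [-154.45    0.06  167.91] [ 5.55 21.07 16.27] [ 3.22 -0.67  0.08] 0.1524102830190594
12
[[0.1, 0.1, 0.9], [0.2, 0.1, 1.7], [0.3, 0.2, 2.6], [0.3, -0.0, 3.5], [0.3, -0.2, 4.5], [0.3, -0.4, 5.5], [0.3, -1.5, 6.3], [0.3, -2.5, 7.0], [0.3, -3.6, 7.8], [0.3, -7.0, 3.5], [0.3, -10.4, -0.7], [0.3, -13.7, -5.0]]
[[1.6, 0.0, -0.0], [3.3, 0.0, -0.0], [4.9, 0.1, -0.0], [6.6, 0.1, -0.0], [8.3, 0.1, -0.0], [9.9, 0.1, -0.0], [11.4, 0.1, -0.0], [12.9, 0.1, -0.0], [14.4, 0.1, -0.0], [14.8, 0.1, -0.0], [15.1, 0.1, -0.0], [15.4, 0.1, -0.0]]
```

Call:
carry_out(jaw=[1,1,1,1,1,1,1,1,1,1,1,1,1], delta_pos=[[0.1,0.1,0.9],[0.2,0.1,1.7],[0.3,0.2,2.6],[0.3,0,3.5],[0.3,-0.2,4.5],[0.3,-0.4,5.5],[0.3,-1.5,6.3],[0.3,-2.5,7.0],[0.3,-3.6,7.8],[0.3,-7.0,3.5],[0.3,-10.4,-0.7],[0.3,-13.7,-5.0],[0.3,-13.7,-5.0]], turn=[[1.6,0,0],[3.3,0,0],[4.9,0.1,0],[6.6,0.1,0],[8.3,0.1,0],[9.9,0.1,0],[11.4,0.1,0],[12.9,0.1,0],[14.4,0.1,0],[14.8,0.1,0],[15.1,0.1,0],[15.4,0.1,0],[15.4,0.1,0]])

```text
time: 17.82
ee_pos: [479.4, 290.8, 79.9]
ee_rot: [-138.7, -0.2, 167.8]
force: [0.6, 0.7, -3.3]
finger_gap: 0.148
grasp_force: 99.1
```

```bash
python3 - <<'E'
from h import *
s=status.get_obs(); print(s["ee_pos"],binlip(131,-3,62,-26)[0],s["ee_rot"],s["force"],s["ft_torque"],s["finger_gap"],s["joint_positions"])
f=grab_frame("side"); cv2.imwrite("pics/s5.png",cv2.resize(f["pixels"][200:400,180:380],None,fx=3,fy=3,interpolation=cv2.INTER_CUBIC))
E
```

```text
[479.39 290.78  79.94] [480.84 293.62  81.87] [-138.7    -0.22  167.75] [ 0.61  0.65 -3.29] [ 0.99 -0.22  0.01] 0.1481814238513633 [ 40.45  18.36  90.38 -24.3  104.92 -36.53]
```

View pics/s5.png

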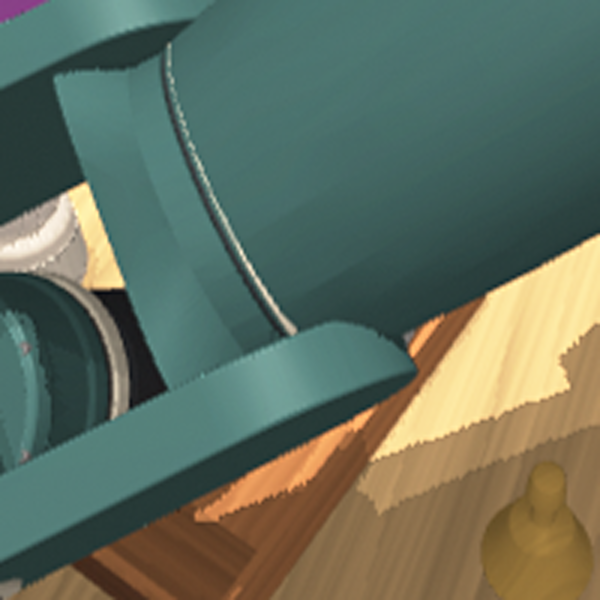

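The view is blocked by the arm, but the wrist now carries about 1.2 N more than when empty, which is roughly 5–6 stones or more. I lift and carry to the tray.

```bash
cat >> h.py <<'E'
def trayfloor(f=None):
    f=f or grab_frame("top"); m=mask(hsv(f),(100,40,40),(130,255,255),(290,85,480,210)); r=cv2.minAreaRect(big(m)); p=cast(f,cv2.boxPoints(r),5)
    return p.mean(0)[:2],np.linalg.norm(p[0]-p[1]),np.linalg.norm(p[1]-p[2]),r[2]
def lippose(xy,z,yaw,pitch):
    S=Rn.from_euler("xyz",[0,pitch,yaw],degrees=True); return np.array([*xy,z])+S.apply(GP-[40,0,0]),S*G
E
python3 - <<'E'
from h import *
print(trayfloor(), trayfloor())
s=status.get_obs(); print(s["force"])
T=np.array([651,-42.5]); u=np.array([np.cos(np.radians(-102)),np.sin(np.radians(-102))])
L=T-30*u
plan([(binlip(131,-3,110,-22),4),(binlip(131,-3,190,-20),4),(lippose(L,190,-102,-20),9),(lippose(L,110,-102,-12),3)])
E
```

```text
(array([663.06, -66.46]), np.float64(109.92653249586768), np.float64(114.81060686405488), 10.885527610778809) (array([663.23, -66.69]), np.float64(109.8678676424044), np.float64(115.20898674255113), 10.61965560913086)
[ 0.19  0.09 -4.11]
20
[[-0.2, -9.5, -11.3], [-0.4, -19.0, -22.7], [-0.5, -28.4, -34.0], [-0.7, -37.9, -45.4], [-0.6, -52.0, -61.0], [-0.5, -66.2, -76.7], [-0.4, -80.3, -92.3], [-0.4, -94.4, -107.9], [-26.7, -106.0, -97.8], [-53.0, -117.7, -87.8], [-79.3, -129.3, -77.7], [-105.7, -140.9, -67.6], [-132.0, -152.6, -57.5], [-158.3, -164.2, -47.4], [-184.6, -175.9, -37.3], [-210.9, -187.5, -27.2], [-237.3, -199.2, -17.1], [-237.4, -186.6, 0.0], [-237.5, -174.1, 17.2], [-237.6, -161.5, 34.3]]
[[-1.1, -0.1, 0.0], [-2.2, -0.1, 0.0], [-3.3, -0.2, 0.0], [-4.3, -0.3, 0.0], [-4.8, -0.3, 0.0], [-5.3, -0.3, 0.0], [-5.8, -0.3, 0.0], [-6.3, -0.3, 0.0], [-6.3, -0.3, 0.0], [-6.3, -0.3, 0.0], [-6.3, -0.3, 0.0], [-6.3, -0.3, 0.0], [-6.3, -0.3, -0.0], [-6.3, -0.3, -0.0], [-6.3, -0.3, -0.0], [-6.3, -0.3, -0.0], [-6.3, -0.4, -0.0], [-9.0, -0.3, -0.0], [-11.7, -0.3, -0.1], [-14.3, -0.3, -0.1]]
```

The tray has been knocked to about (658,-65.5), yaw -11. The load now reads about 2 N, which is consistent with all 8 stones. I replan.

```bash
python3 - <<'E'
from h import *
T=np.array([658,-65.5]); u=np.array([np.cos(np.radians(-102)),np.sin(np.radians(-102))])
L=T-30*u
plan([(binlip(131,-3,110,-22),3),(binlip(131,-3,190,-20),4),(lippose(L,190,-102,-20),10),(lippose(L,120,-102,-12),3)])
E
```

```text
20
[[-0.2, -12.6, -15.1], [-0.5, -25.3, -30.3], [-0.7, -37.9, -45.4], [-0.6, -52.0, -61.0], [-0.5, -66.2, -76.7], [-0.4, -80.3, -92.3], [-0.4, -94.4, -107.9], [-25.2, -106.4, -97.5], [-50.1, -118.5, -87.0], [-74.9, -130.6, -76.6], [-99.8, -142.6, -66.1], [-124.7, -154.7, -55.6], [-149.5, -166.7, -45.2], [-174.4, -178.8, -34.7], [-199.3, -190.8, -24.2], [-224.1, -202.9, -13.8], [-249.0, -215.0, -3.3], [-249.1, -204.6, 11.3], [-249.2, -194.3, 26.0], [-249.3, -183.9, 40.6]]
[[-1.4, -0.1, 0.0], [-2.9, -0.2, 0.0], [-4.3, -0.3, 0.0], [-4.8, -0.3, 0.0], [-5.3, -0.3, 0.0], [-5.8, -0.3, 0.0], [-6.3, -0.3, 0.0], [-6.3, -0.3, 0.0], [-6.3, -0.3, 0.0], [-6.3, -0.3, 0.0], [-6.3, -0.3, 0.0], [-6.3, -0.3, 0.0], [-6.3, -0.3, -0.0], [-6.3, -0.3, -0.0], [-6.3, -0.3, -0.0], [-6.3, -0.3, -0.0], [-6.3, -0.4, -0.0], [-9.0, -0.3, -0.0], [-11.7, -0.3, -0.1], [-14.3, -0.3, -0.1]]
```

Call:
carry_out(jaw=[1,1,1,1,1,1,1,1,1,1,1,1,1,1,1,1,1,1,1,1], delta_pos=[[-0.2,-12.6,-15.1],[-0.5,-25.3,-30.3],[-0.7,-37.9,-45.4],[-0.6,-52.0,-61.0],[-0.5,-66.2,-76.7],[-0.4,-80.3,-92.3],[-0.4,-94.4,-107.9],[-25.2,-106.4,-97.5],[-50.1,-118.5,-87.0],[-74.9,-130.6,-76.6],[-99.8,-142.6,-66.1],[-124.7,-154.7,-55.6],[-149.5,-166.7,-45.2],[-174.4,-178.8,-34.7],[-199.3,-190.8,-24.2],[-224.1,-202.9,-13.8],[-249.0,-215.0,-3.3],[-249.1,-204.6,11.3],[-249.2,-194.3,26.0],[-249.3,-183.9,40.6]], turn=[[-1.4,-0.1,0],[-2.9,-0.2,0],[-4.3,-0.3,0],[-4.8,-0.3,0],[-5.3,-0.3,0],[-5.8,-0.3,0],[-6.3,-0.3,0],[-6.3,-0.3,0],[-6.3,-0.3,0],[-6.3,-0.3,0],[-6.3,-0.3,0],[-6.3,-0.3,0],[-6.3,-0.3,0],[-6.3,-0.3,0],[-6.3,-0.3,0],[-6.3,-0.3,0],[-6.3,-0.4,0],[-9.0,-0.3,0],[-11.7,-0.3,-0.1],[-14.3,-0.3,-0.1]])

```text
time: 20.48
ee_pos: [689.0, 75.9, 168.7]
ee_rot: [-153.0, -0.1, 168.0]
force: [0.1, -1.0, -4.1]
finger_gap: 0.151
grasp_force: 99.0
```

```bash
python3 - <<'E'
from h import *
s=status.get_obs(); print(s["ee_pos"],s["ee_rot"],s["force"],s["joint_positions"])
f=grab_frame("side"); cv2.imwrite("pics/s6.png",f["pixels"])
T=np.array([658,-65.5]); u=np.array([np.cos(np.radians(-102)),np.sin(np.radians(-102))])
print("scoop lip now", (lambda p,R:(p+R.apply(G.inv().apply(np.array([40,0,0])-GP))))(*pose()))
L=T-32*u
plan([(lippose(L,60,-102,-5),5),(lippose(L,50,-102,10),4),(lippose(L,48,-102,30),6),(lippose(L,48,-102,48),5)])
E
```

```text
[689.02  75.92 168.66] [-153.04   -0.06  168.  ] [ 0.1  -0.96 -4.06] [ 13.95  17.37  78.98 -24.16  95.71 -63.92]
scoop lip now [664.26 -37.25 117.07]
20
[[0.1, 3.3, 8.1], [0.1, 6.6, 16.2], [0.2, 9.9, 24.3], [0.3, 13.1, 32.5], [0.3, 16.4, 40.6], [0.3, 10.2, 39.3], [0.4, 3.9, 38.0], [0.4, -2.3, 36.7], [0.4, -8.6, 35.4], [0.4, -15.6, 34.7], [0.4, -22.6, 34.0], [0.4, -29.7, 33.3], [0.4, -36.7, 32.6], [0.4, -43.7, 31.9], [0.4, -50.8, 31.1], [0.4, -58.5, 32.6], [0.4, -66.2, 34.1], [0.4, -73.9, 35.6], [0.4, -81.6, 37.1], [0.4, -89.3, 38.6]]
[[-1.4, -0.0, 0.0], [-2.8, -0.1, 0.0], [-4.1, -0.1, 0.0], [-5.5, -0.1, 0.0], [-6.9, -0.2, 0.0], [-10.6, -0.2, 0.0], [-14.4, -0.2, 0.0], [-18.1, -0.2, 0.0], [-21.9, -0.2, 0.0], [-25.2, -0.2, 0.0], [-28.5, -0.2, -0.0], [-31.9, -0.2, -0.0], [-35.2, -0.2, -0.0], [-38.5, -0.2, -0.0], [-41.9, -0.2, -0.0], [-45.5, -0.2, -0.0], [-49.1, -0.2, -0.0], [-52.7, -0.2, -0.0], [-56.3, -0.2, -0.0], [-59.9, -0.2, -0.1]]
```

View pics/s6.png

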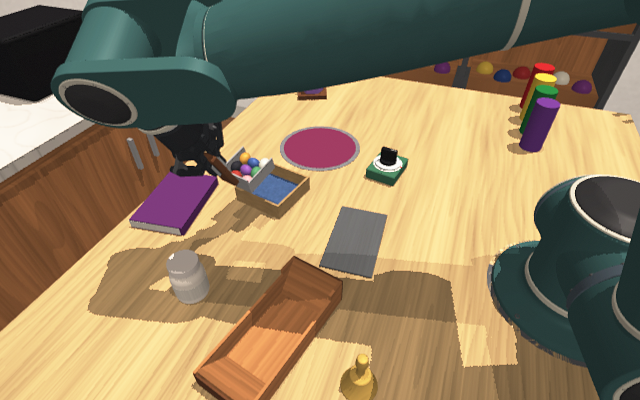

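The bin is empty and all the stones sit in the scoop above the tray at (245,170). Now I dump them.

Call:
carry_out(jaw=[1,1,1,1,1,1,1,1,1,1,1,1,1,1,1,1,1,1,1,1], delta_pos=[[0.1,3.3,8.1],[0.1,6.6,16.2],[0.2,9.9,24.3],[0.3,13.1,32.5],[0.3,16.4,40.6],[0.3,10.2,39.3],[0.4,3.9,38.0],[0.4,-2.3,36.7],[0.4,-8.6,35.4],[0.4,-15.6,34.7],[0.4,-22.6,34.0],[0.4,-29.7,33.3],[0.4,-36.7,32.6],[0.4,-43.7,31.9],[0.4,-50.8,31.1],[0.4,-58.5,32.6],[0.4,-66.2,34.1],[0.4,-73.9,35.6],[0.4,-81.6,37.1],[0.4,-89.3,38.6]], turn=[[-1.4,0,0],[-2.8,-0.1,0],[-4.1,-0.1,0],[-5.5,-0.1,0],[-6.9,-0.2,0],[-10.6,-0.2,0],[-14.4,-0.2,0],[-18.1,-0.2,0],[-21.9,-0.2,0],[-25.2,-0.2,0],[-28.5,-0.2,0],[-31.9,-0.2,0],[-35.2,-0.2,0],[-38.5,-0.2,0],[-41.9,-0.2,0],[-45.5,-0.2,0],[-49.1,-0.2,0],[-52.7,-0.2,0],[-56.3,-0.2,0],[-59.9,-0.2,-0.1]])

```text
time: 23.02
ee_pos: [667.7, -18.7, 175.8]
ee_rot: [147.0, 0.2, 168.1]
force: [0.4, 0.7, -2.3]
finger_gap: 0.151
grasp_force: 99.2
```

```bash
python3 - <<'E'
from h import *
s=status.get_obs(); print(s["ee_pos"],s["ee_rot"],s["force"],s["joint_positions"])
T=np.array([658,-65.5]); u=np.array([np.cos(np.radians(-102)),np.sin(np.radians(-102))])
L=T-32*u
plan([(lippose(L,49,-102,49),2),(lippose(L-40*u,120,-102,40),5),(lippose(L-80*u,160,-102,10),5)])
f=grab_frame("side"); cv2.imwrite("pics/s7.png",f["pixels"])
E
```

```text
[667.73 -18.73 175.79] [147.05   0.2  168.07] [ 0.37  0.68 -2.3 ] [-17.46   7.03  91.73  32.92  85.47 -99.51]
12
[[-0.1, -1.8, 0.1], [-0.2, -3.6, 0.2], [-0.3, 13.7, -4.7], [-0.3, 31.0, -9.5], [-0.4, 48.3, -14.4], [-0.4, 65.6, -19.3], [-0.5, 82.9, -24.1], [-0.5, 99.9, -15.0], [-0.6, 116.8, -5.8], [-0.6, 133.8, 3.4], [-0.6, 150.8, 12.6], [-0.7, 167.8, 21.8]]
[[-0.5, 0.1, 0.1], [-1.0, 0.1, 0.2], [0.8, 0.1, 0.2], [2.6, 0.1, 0.2], [4.4, 0.1, 0.2], [6.2, 0.1, 0.2], [8.0, 0.1, 0.2], [14.0, 0.1, 0.2], [20.0, 0.2, 0.1], [26.0, 0.2, 0.1], [32.0, 0.2, 0.1], [38.0, 0.2, 0.1]]
```

Call:
carry_out(jaw=[1,1,1,1,1,1,1,1,1,1,1,1,1], delta_pos=[[-0.1,-1.8,0.1],[-0.2,-3.6,0.2],[-0.3,13.7,-4.7],[-0.3,31.0,-9.5],[-0.4,48.3,-14.4],[-0.4,65.6,-19.3],[-0.5,82.9,-24.1],[-0.5,99.9,-15.0],[-0.6,116.8,-5.8],[-0.6,133.8,3.4],[-0.6,150.8,12.6],[-0.7,167.8,21.8],[-0.7,167.8,21.8]], turn=[[-0.5,0.1,0.1],[-1.0,0.1,0.2],[0.8,0.1,0.2],[2.6,0.1,0.2],[4.4,0.1,0.2],[6.2,0.1,0.2],[8.0,0.1,0.2],[14.0,0.1,0.2],[20.0,0.2,0.1],[26.0,0.2,0.1],[32.0,0.2,0.1],[38.0,0.2,0.1],[38.0,0.2,0.1]])

```text
time: 24.7
ee_pos: [699.8, 134.4, 247.8]
ee_rot: [-174.8, -0.1, 168.3]
force: [0.1, -0.4, -1.9]
finger_gap: 0.152
grasp_force: 99.2
```

```bash
python3 - <<'E'
from h import *
s=status.get_obs(); print(s["ee_pos"],s["ee_rot"],s["force"])
f=grab_frame("top"); g=grab_frame("side"); w=wrist()
im=np.hstack([cv2.resize(f["pixels"][80:250,150:350+110],(496,272)),cv2.resize(g["pixels"][130:290,190:370],(300,272))])
im=np.vstack([im,cv2.resize(w["pixels"],(480,300))[:, :].copy() if 0 else cv2.copyMakeBorder(cv2.resize(w["pixels"],(500,312)),0,0,0,296,cv2.BORDER_CONSTANT)])
cv2.imwrite("pics/m1.png",im); print(im.shape)
# back to rest: rest centre & yaw
p1=lippose(np.array([421,7.5])+40*np.array([np.cos(np.radians(-87)),np.sin(np.radians(-87))]),130,-87,0); 
p2=lippose(np.array([421,7.5])+40*np.array([np.cos(np.radians(-87)),np.sin(np.radians(-87))]),12,-87,0)
row(*p1); row(*p2)
E
```

```text
[699.82 134.37 247.77] [-174.81   -0.09  168.26] [ 0.1  -0.4  -1.92]
(584, 796, 3)
d [263.1, -113.7, 56.7] t [9.9, -2.7, -14.7] | rows>=4.7
d [263.0, -103.2, 174.3] t [9.9, -2.7, -14.7] | rows>=5.3
```

View pics/m1.png

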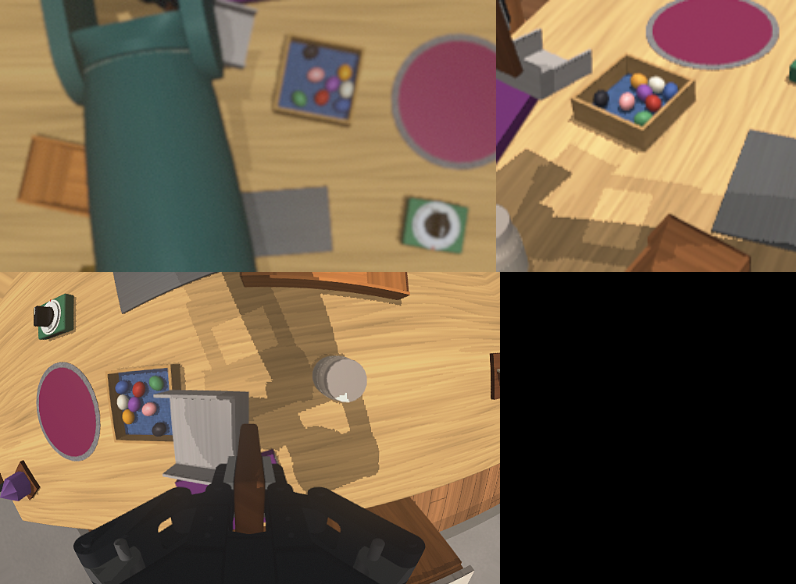

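All 8 stones are in the tray and the bin is clear. I put the scoop back on its board.

Call:
carry_out(jaw=[1,1,1,1,1,1,1,1,1,1,1,1,1,1,1,1], delta_pos=[[45,-20,10],[90,-40,20],[135,-60,30],[180,-80,40],[225,-100,50],[263.1,-113.7,56.7],[263.1,-113.7,56.7],[263.1,-113.7,56.7],[263.1,-109,90],[263,-106,125],[263,-104,155],[263,-103.5,168],[263,-103.2,174.3],[263,-103,176.5],[263,-103,178.5],[263,-103,178.5]], turn=[[2,-0.5,-3],[4,-1,-6],[6,-1.5,-9],[8,-2,-12],[9.9,-2.7,-14.7],[9.9,-2.7,-14.7],[9.9,-2.7,-14.7],[9.9,-2.7,-14.7],[9.9,-2.7,-14.7],[9.9,-2.7,-14.7],[9.9,-2.7,-14.7],[9.9,-2.7,-14.7],[9.9,-2.7,-14.7],[9.9,-2.7,-14.7],[9.9,-2.7,-14.7],[9.9,-2.7,-14.7]])

```text
time: 26.85
ee_pos: [417.9, 69.8, 80.5]
ee_rot: [-164.9, 0.0, -177.0]
force: [-0.3, 0.3, -1.1]
finger_gap: 0.153
grasp_force: 99.1
```

```bash
python3 - <<'E'
from h import *
s=status.get_obs(); print(s["ee_pos"],s["ee_rot"],s["force"],s["ft_torque"])
print("scoop origin", (lambda p,R:(p+R.apply(G.inv().apply(-GP))))(*pose()))
E
```

```text
[417.92  69.79  80.48] [-164.92    0.04 -177.02] [-0.32  0.29 -1.11] [ 0.26 -0.   -0.01]
scoop origin [421.22   7.28   8.47]
```

Call:
carry_out(jaw=[1,1,1,0.6,0,0,0,0,0,0,0,0], delta_pos=[[0,0.4,1.4],[0,0.7,2.6],[0,0.7,2.6],[0,0.7,2.6],[0,0.7,2.6],[0,0.7,2.6],[0,0.7,2.6],[0,0.7,-30],[0,0.7,-80],[0,0.7,-140],[0,0.7,-160],[0,0.7,-160]], turn=[[0,0,0],[0,0,0],[0,0,0],[0,0,0],[0,0,0],[0,0,0],[0,0,0],[0,0,0],[0,0,0],[0,0,0],[0,0,0],[0,0,0]])

```text
time: 28.35
ee_pos: [415.8, 112.3, 234.9]
ee_rot: [-164.9, 0.1, -177.0]
force: [-0.3, -0.7, -0.2]
finger_gap: 1.001
grasp_force: 0.0
```

```bash
python3 - <<'E'
from h import *
s=status.get_obs(); print(s["ee_pos"],s["ee_rot"],s["force"])
f=grab_frame("top"); cv2.imwrite("pics/t9.png",f["pixels"])
print("tray floor",trayfloor(f))
h=hsv(f); m=mask(h,(12,80,20),(25,200,160),(290,85,400,180))
# rim of tray: blue floor grown to card edge by Canny-free estimate: darker than the table
m=cv2.inRange(h,(0,0,0),(180,255,150)); m=mask(h,(0,0,0),(180,255,150),(315,95,385,185)); m=cv2.morphologyEx(m,cv2.MORPH_CLOSE,np.ones((5,5))); r=cv2.minAreaRect(big(m)); p=cast(f,cv2.boxPoints(r),40); print("rim",r,p.mean(0),np.linalg.norm(p[0]-p[1]),np.linalg.norm(p[1]-p[2]))
m=mask(h,(160,80,60),(180,255,255),(380,90,500,200)); e=cv2.fitEllipse(cv2.convexHull(big(m))); print("mat",cast(f,e[0],1),e[1])
m=mask(h,(0,0,130),(180,50,255),(290,190,365,250)); r=cv2.minAreaRect(big(m)); print("pan",r,cast(f,r[0],6))
m=mask(h,(0,0,30),(180,80,255),(270,185,375,255)); r=cv2.minAreaRect(big(m)); print("board",r,cast(f,r[0],6))
E
```

```text
[415.82 112.28 234.93] [-164.94    0.08 -176.99] [-0.32 -0.73 -0.21]
tray floor (array([663.1 , -67.54]), np.float64(110.22734640722992), np.float64(116.67803637800459), 10.784297943115234)
rim ((347.4332580566406, 130.27381896972656), (52.20981979370117, 51.43634033203125), 10.124671936035156) [653.96 -60.15  40.  ] 136.70670609093966 137.44498543720442
mat [[ 628.85 -306.11    1.  ]] (74.9358901977539, 76.74039459228516)
pan ((320.31109619140625, 218.53280639648438), (32.86751937866211, 32.249176025390625), 87.27368927001953) [[422.78   9.77   6.  ]]
board ((312.8274230957031, 219.4202117919922), (40.70330047607422, 86.39293670654297), 85.76361083984375) [[420.34  29.69   6.  ]]
```

The pan's centre is at (423,10), on the board. The tray is at ≈(659,-66) and the mat at (629,-306). I'll push the tray with the two open fingers flat on its +y face.

```bash
python3 - <<'E'
from h import *
R=down(79)
row([680,60,200],R); row([676.6,33.4,120],R)
E
```

```text
d [-261.5, -54.7, 49.2] t [-10.7, 13.7, 103.3] | rows>=9.8
d [-256.8, -59.3, 133.3] t [-10.7, 13.7, 103.3] | rows>=9.8
```

Call:
carry_out(jaw=[0,0,0,0,0,0,0,0,0,0,0,0,0,0], delta_pos=[[-40,-10,0],[-261.5,-54.7,49.2],[-261.5,-54.7,49.2],[-261.5,-54.7,49.2],[-261.5,-54.7,49.2],[-261.5,-54.7,49.2],[-261.5,-54.7,49.2],[-261.5,-54.7,49.2],[-261.5,-54.7,49.2],[-261.5,-54.7,49.2],[-261.5,-54.7,49.2],[-261.5,-54.7,49.2],[-261.5,-54.7,49.2],[-261.5,-54.7,49.2]], turn=[[-1,1,10],[-10.7,13.7,103.3],[-10.7,13.7,103.3],[-10.7,13.7,103.3],[-10.7,13.7,103.3],[-10.7,13.7,103.3],[-10.7,13.7,103.3],[-10.7,13.7,103.3],[-10.7,13.7,103.3],[-10.7,13.7,103.3],[-10.7,13.7,103.3],[-10.7,13.7,103.3],[-10.7,13.7,103.3],[-10.7,13.7,103.3]])

```text
time: 30.15
ee_pos: [680.1, 60.1, 200.9]
ee_rot: [-180.0, -0.0, 79.1]
force: [-0.7, -0.3, 0.2]
finger_gap: 1.002
grasp_force: 0.0
```

```bash
python3 - <<'E'
from h import *
s=status.get_obs(); print(s["ee_pos"],s["ee_rot"],s["joint_positions"])
print(trayfloor())
R=down(79)
plan([((np.array([676.6,33.4,100]),R),3),((np.array([676.6,33.4,4]),R),3),((np.array([674.5,17,4]),R),2),((np.array([666,-52,4]),R),6)])
E
```

```text
[680.09  60.09 200.89] [-179.97   -0.01   79.06] [ 2.9   8.15 83.77  0.01 88.11 13.84]
(array([660.45, -82.21]), np.float64(110.81583125453233), np.float64(85.58914874529127), 9.7824068069458)
14
[[-9.0, 0.6, 33.7], [-17.9, 1.1, 67.3], [-26.9, 1.7, 101.0], [-26.9, 1.7, 133.0], [-26.9, 1.7, 165.0], [-26.9, 1.7, 197.0], [-35.2, 2.2, 197.0], [-43.4, 2.8, 196.9], [-55.0, 3.6, 196.9], [-66.5, 4.4, 196.9], [-78.1, 5.1, 196.9], [-89.7, 5.9, 196.9], [-101.2, 6.7, 196.9], [-112.8, 7.5, 196.9]]
[[-0.0, -0.0, 0.0], [-0.0, -0.0, 0.0], [-0.0, -0.0, 0.0], [-0.0, -0.0, 0.0], [-0.0, -0.0, 0.0], [-0.0, -0.0, 0.0], [-0.0, -0.0, 0.0], [-0.0, -0.0, 0.0], [-0.0, -0.0, 0.0], [-0.0, -0.0, 0.0], [-0.0, -0.0, 0.0], [-0.0, -0.0, 0.0], [-0.0, -0.0, 0.0], [-0.0, -0.0, 0.0]]
```

Call:
carry_out(jaw=[0,0,0,0,0,0,0,0,0,0,0,0,0,0], delta_pos=[[-9,0.6,33.7],[-17.9,1.1,67.3],[-26.9,1.7,101],[-26.9,1.7,133],[-26.9,1.7,165],[-26.9,1.7,197],[-35.2,2.2,197],[-43.4,2.8,197],[-55,3.6,197],[-66.5,4.4,197],[-78.1,5.1,197],[-89.7,5.9,197],[-101.2,6.7,197],[-112.8,7.5,197]], turn=[[0,0,0],[0,0,0],[0,0,0],[0,0,0],[0,0,0],[0,0,0],[0,0,0],[0,0,0],[0,0,0],[0,0,0],[0,0,0],[0,0,0],[0,0,0],[0,0,0]])

```text
time: 31.95
ee_pos: [666.7, -52.5, 5.9]
ee_rot: [179.9, -0.1, 79.0]
force: [1.9, 7.3, 6.6]
finger_gap: 1.002
grasp_force: 3.5
```

```bash
python3 - <<'E'
from h import *
s=status.get_obs(); print(s["ee_pos"],s["ee_rot"],s["force"])
f=grab_frame("top"); cv2.imwrite("pics/t10.png",f["pixels"]); print(trayfloor(f))
g=grab_frame("side"); m=mask(hsv(g),(100,60,40),(130,255,255),(200,100,380,240)); r=cv2.minAreaRect(big(m)); print("side",r,cast(g,r[0],5))
R=down(79)
plan([((np.array([646,-214,4]),R),13)])
E
```

```text
[666.7  -52.5    5.94] [179.86  -0.09  78.99] [1.9  7.35 6.58]
(array([663.89, -96.75]), np.float64(59.67074562557724), np.float64(41.132540189644246), 90.0)
side ((302.9999694824219, 171.0), (11.648702621459961, 14.97690486907959), 56.30992889404297) [[ 622.22 -175.25    5.  ]]
13
[[-12.4, 0.8, 0.1], [-24.9, 1.7, 0.2], [-37.3, 2.5, 0.3], [-49.7, 3.3, 0.4], [-62.1, 4.2, 0.5], [-74.6, 5.0, 0.7], [-87.0, 5.8, 0.8], [-99.4, 6.7, 0.9], [-111.8, 7.5, 1.0], [-124.3, 8.3, 1.1], [-136.7, 9.2, 1.2], [-149.1, 10.0, 1.3], [-161.5, 10.8, 1.4]]
[[0.0, -0.0, -0.0], [0.0, -0.0, -0.0], [0.0, -0.0, -0.0], [0.0, -0.0, -0.0], [0.0, -0.0, -0.0], [0.0, -0.0, -0.0], [0.1, -0.0, -0.0], [0.1, -0.0, -0.0], [0.1, -0.0, -0.0], [0.1, -0.0, -0.0], [0.1, -0.0, -0.0], [0.1, -0.0, -0.1], [0.1, -0.0, -0.1]]
```

Call:
carry_out(jaw=[0,0,0,0,0,0,0,0,0,0,0,0,0,0], delta_pos=[[-8,0.5,-2],[-20,1.5,-4],[-33,2.3,-4],[-46,3.1,-4],[-59,4,-4],[-72,4.8,-4],[-85,5.6,-4],[-98,6.5,-4],[-111,7.4,-4],[-124,8.3,-4],[-137,9.2,-4],[-149,10,-4],[-158,10.6,-4],[-161,10.8,-4]], turn=[[0,0,0],[0,0,0],[0,0,0],[0,0,0],[0,0,0],[0,0,0],[0,0,0],[0,0,0],[0,0,0],[0,0,0],[0,0,0],[0,0,0],[0,0,0],[0,0,0]])

```text
time: 33.8
ee_pos: [645.7, -212.9, 8.3]
ee_rot: [180.0, -0.0, 79.0]
force: [-0.4, 6.1, 5.3]
finger_gap: 0.999
grasp_force: 3.2
```

```bash
python3 - <<'E'
from h import *
s=status.get_obs(); print(s["ee_pos"],s["ee_rot"],s["force"])
for n in ("top","side"):
    g=grab_frame(n); cv2.imwrite(f"pics/{n}11.png",g["pixels"])
    h=hsv(g); m=cv2.inRange(h,(100,60,30),(130,255,255)); c,_=cv2.findContours(m,cv2.RETR_EXTERNAL,cv2.CHAIN_APPROX_SIMPLE)
    for k in sorted(c,key=cv2.contourArea)[-4:]: print(n,cv2.boundingRect(k),cast(g,np.mean(k[:,0],0),5))
E
```

```text
[ 645.72 -212.87    8.27] [180.    -0.03  78.96] [-0.36  6.07  5.33]
top (419, 139, 6, 4) [[ 634.72 -263.21    5.  ]]
top (426, 142, 8, 4) [[ 626.2  -286.75    5.  ]]
top (435, 133, 7, 7) [[ 647.51 -307.12    5.  ]]
top (78, 333, 6, 9) [[111.34 633.06   5.  ]]
side (308, 136, 4, 6) [[ 665.68 -326.92    5.  ]]
side (303, 141, 6, 8) [[ 668.61 -295.19    5.  ]]
side (329, 137, 10, 11) [[ 598.85 -340.22    5.  ]]
side (494, 70, 17, 12) [[ 149.28 -988.8     5.  ]]
```

Call:
carry_out(jaw=[0,0,0,0,0,0,0], delta_pos=[[20,0,0],[50,0,0],[90,0,-20],[140,0,-70],[190,0,-120],[200,0,-130],[200,0,-130]], turn=[[0,0,0],[0,0,0],[0,0,0],[0,0,0],[0,0,0],[0,0,0],[0,0,0]])

```text
time: 34.78
ee_pos: [684.5, -14.5, 139.1]
ee_rot: [179.9, -0.0, 79.1]
force: [-1.2, -1.3, -0.7]
finger_gap: 0.999
grasp_force: 0.0
```

```bash
python3 - <<'E'
from h import *
s=status.get_obs(); print(s["ee_pos"],s["ee_rot"])
g=grab_frame("top"); h=hsv(g); cv2.imwrite("pics/t12.png",g["pixels"])
m=mask(h,(100,40,40),(130,255,255),(390,90,490,190)); pts=cv2.findNonZero(m); m2=cv2.morphologyEx(m,cv2.MORPH_CLOSE,np.ones((9,9))); r=cv2.minAreaRect(cv2.convexHull(big(m2))); p=cast(g,cv2.boxPoints(r),5)
print("floor",r,p.mean(0),np.linalg.norm(p[0]-p[1]),np.linalg.norm(p[1]-p[2]))
# mat outer circle: plum+grey fit from plum rim
x0,y0=380,85; cv2.imwrite("pics/t12c.png",np.hstack([cv2.resize(g["pixels"][y0:y0+110,x0:x0+110],(400,400),interpolation=cv2.INTER_CUBIC),cv2.resize(grab_frame("side")["pixels"][100:250,230:430],(400,400),interpolation=cv2.INTER_CUBIC)]))
E
```

```text
[684.48 -14.49 139.14] [179.9   -0.02  79.11]
floor ((432.29290771484375, 141.15347290039062), (42.374881744384766, 40.031280517578125), 10.954063415527344) [ 633.28 -292.49    5.  ] 109.91159510158244 114.93988576830132
```

View pics/t12c.png

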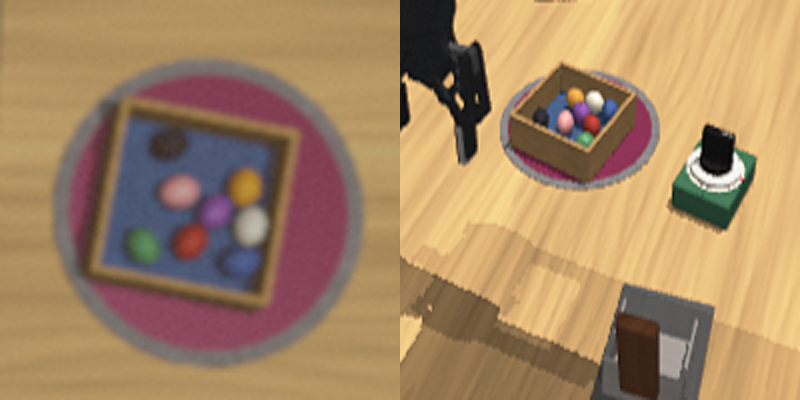

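The tray, with all 8 stones, is at ≈(630,-288) on the mat, about 18 mm short of the centre (629,-306). I give one more push.

```bash
python3 - <<'E'
from h import *
R=down(79)
plan([((np.array([660,-120,60]),R),3),((np.array([650,-180,9]),R),2),((np.array([647,-202,9]),R),2),((np.array([644.5,-231,9]),R),5),((np.array([644.5,-231,9]),R),1),((np.array([653,-185,9]),R),2),((np.array([665,-120,70]),R),2),((np.array([610,60,260]),R),3)])
E
```

```text
20
[[-35.4, -1.0, 25.4], [-70.8, -2.0, 50.9], [-106.2, -3.0, 76.3], [-136.6, -2.1, 101.9], [-167.0, -1.2, 127.4], [-178.0, -0.6, 127.4], [-189.1, 0.0, 127.4], [-194.9, 0.6, 127.4], [-200.7, 1.3, 127.4], [-206.5, 1.9, 127.4], [-212.3, 2.5, 127.4], [-218.1, 3.1, 127.4], [-218.1, 3.1, 127.4], [-194.7, 2.9, 127.4], [-171.3, 2.7, 127.4], [-138.3, 2.3, 96.9], [-105.2, 1.9, 66.3], [-49.8, -27.7, 3.0], [5.5, -57.2, -60.2], [60.9, -86.8, -123.5]]
[[-0.0, 0.0, -0.0], [-0.1, 0.0, -0.0], [-0.1, 0.0, -0.0], [-0.1, 0.0, -0.0], [-0.1, 0.0, -0.0], [-0.1, 0.0, -0.0], [-0.1, 0.0, -0.0], [-0.1, 0.0, -0.0], [-0.1, 0.0, -0.0], [-0.1, 0.0, -0.0], [-0.1, 0.0, -0.0], [-0.1, 0.0, -0.0], [-0.1, 0.0, -0.0], [-0.1, 0.0, -0.0], [-0.1, 0.0, -0.0], [-0.1, 0.0, -0.0], [-0.1, 0.0, -0.0], [-0.1, 0.0, -0.0], [-0.1, 0.0, -0.0], [-0.1, 0.0, -0.0]]
```

Call:
carry_out(jaw=[0,0,0,0,0,0,0,0,0,0,0,0,0,0,0,0,0,0,0,0], delta_pos=[[-35,-1,25],[-71,-2,51],[-106,-3,76],[-136.6,-2,102],[-167,-1.2,127.4],[-178,-0.6,127.4],[-189,0,127.4],[-195,0.6,127.4],[-200.7,1.3,127.4],[-206.5,1.9,127.4],[-212.3,2.5,127.4],[-218.1,3.1,127.4],[-218.1,3.1,127.4],[-195,2.9,127.4],[-171,2.7,127.4],[-138,2.3,97],[-105,1.9,66],[-60,-15,10],[-15,-30,-30],[20,-40,-60]], turn=[[0,0,0],[0,0,0],[0,0,0],[0,0,0],[0,0,0],[0,0,0],[0,0,0],[0,0,0],[0,0,0],[0,0,0],[0,0,0],[0,0,0],[0,0,0],[0,0,0],[0,0,0],[0,0,0],[0,0,0],[0,0,0],[0,0,0],[0,0,0]])

```text
time: 37.38
ee_pos: [647.9, 14.4, 199.8]
ee_rot: [180.0, -0.0, 79.1]
force: [0.5, 0.2, 0.4]
finger_gap: 0.999
grasp_force: 0.0
```

```bash
python3 - <<'E'
from h import *
s=status.get_obs(); print(s["ee_pos"],s["force"])
g=grab_frame("top"); h=hsv(g)
m=mask(h,(100,40,40),(130,255,255),(390,90,490,190)); m2=cv2.morphologyEx(m,cv2.MORPH_CLOSE,np.ones((9,9))); r=cv2.minAreaRect(cv2.convexHull(big(m2))); p=cast(g,cv2.boxPoints(r),5)
T=p.mean(0)[:2]+[-3,4]; print("tray",T,"off mat",T-[628.9,-306.1],np.linalg.norm(p[0]-p[1]),np.linalg.norm(p[1]-p[2]))
m=mask(h,(0,0,130),(180,50,255),(290,190,365,250)); r=cv2.minAreaRect(big(m)); print("pan",cast(g,r[0],6))
# knob white/black: dark bar direction, candle & bell
m=mask(h,(0,0,0),(180,255,70),(405,200,445,240)); print("knob dark",cv2.boundingRect(big(m)), cv2.minAreaRect(big(m)))
m=mask(h,(20,0,150),(120,40,255),(205,95,250,140)); print("candle",cv2.minAreaRect(big(m))[0])
a=cv2.imread("pics/top0.png"); d=cv2.absdiff(a,g["pixels"]).max(2); print("bell diff",d[240:270,192:222].max(),"candle diff",d[103:137,212:244].max())
E
```

```text
[647.89  14.39 199.83] [0.54 0.25 0.4 ]
tray [ 628.78 -306.04] off mat [-0.12  0.06] 109.80623452165652 113.48236625172072Traceback (most recent call last):
  File "<stdin>", line 6, in <module>
  File "h.py", line 20, in big
    c,_=cv2.findContours(m,cv2.RETR_EXTERNAL,cv2.CHAIN_APPROX_NONE); return max(c,key=cv2.contourArea)
                                                                            ~~~^^^^^^^^^^^^^^^^^^^^^^^
ValueError: max() iterable argument is empty
```

```bash
python3 - <<'E'
from h import *
g=grab_frame("top"); h=hsv(g); a=cv2.imread("pics/top0.png")
for n,im in(("start",a),("now",g["pixels"])):
    v=cv2.cvtColor(im,cv2.COLOR_BGR2HSV)[195:245,395:450,2]; m=cv2.inRange(v,0,75); c=max(cv2.findContours(m[8:40,18:42],0,1)[0],key=cv2.contourArea); print(n,cv2.minAreaRect(c)); print(v[16:32:1,19:37])
d=cv2.absdiff(a,g["pixels"]).max(2); print("bell diff",d[240:270,192:222].max(),"candle diff",d[103:137,212:244].max(), np.median(d[103:137,212:244]))
E
```

```text
start ((10.102940559387207, 17.338233947753906), (13.719886779785156, 13.548388481140137), 59.03623962402344)
[[160 164 173 178 180 177 177 175 174 175 174 174 176 178 178 179 178 172]
 [157 159 166 176 174 167 158 150 148 147 147 150 160 169 175 179 179 179]
 [146 144 151 156 150 135 119 108 100  98 100 109 121 140 158 171 176 180]
 [140 134 132 126 114  96  82  72  70  71  68  73  84 100 125 149 170 177]
 [140 131 116  98  78  65  63  60  64  63  65  68  67  72  91 125 158 175]
 [139 123 101  72  62  63  68  65  63  64  65  66  68  64  71  98 138 165]
 [139 115  86  64  59  72  85  88  86  77  69  62  62  63  65  77 112 149]
 [145 110  74  59  62  82 106 116 114 105  92  79  66  65  60  62  89 128]
 [152 110  72  58  62  80 103 117 119 123 114  96  75  67  60  59  72 107]
 [152 108  69  56  60  70  84  90 100 112 112  98  81  69  67  62  67  85]
 [153 110  69  61  60  61  65  67  74  83  90  84  74  69  70  66  64  69]
 [158 115  80  70  63  65  59  64  63  65  67  69  68  68  74  72  69  66]
 [169 130  89  70  72  73  69  66  65  62  62  64  64  66  68  66  70  66]
 [178 151 106  
[... 782 characters left out ...]
24  88  74  73  69  65  63  63  64  66  73  74  72  71  71  98 147]
 [159 115  79  72  75  70  69  62  60  62  67  71  74  73  69  71  83 127]
 [161 114  83  73  78  72  67  65  62  61  66  75  76  77  69  68  80 118]
 [164 119  84  73  76  69  66  62  62  63  67  80  88  89  75  68  77 118]
 [174 133  93  75  76  76  66  61  62  63  72  92 111 105  82  69  82 122]
 [184 149 105  77  71  69  67  63  60  66  78  98 122 113  87  71  91 135]
 [188 160 115  84  67  70  60  66  61  66  79 106 119 112  84  77 107 153]
 [190 174 142 103  75  67  62  61  62  65  86 108 112  98  76  90 127 168]
 [192 187 171 138 104  78  67  59  59  66  90 113 112  91  88 116 154 180]]
bell diff 12 candle diff 11 8.0
```

```bash
python3 -c "
from bench import arm
print(arm.hand_in())"
```

```text
the job is handed in; nothing more can be done
None
```

The job is handed in: the knob is at its zero stop, all 8 stones are in the tray, the tray is centred on the mat, and the scoop is back level on its board with the candle and bell unmoved, though no verdict was returned.

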